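Prise open the instrument and exchange the wrong module

TASK

One of the three plug-in modules under the white instrument's hinged cover is the wrong, short kind: gently, without ramming or forcing it, prise the cover up with the blade of the prising tool (keep the fingers off it until it is well up), swing it fully open and leave it open. Then put the short module upright, flat in the wooden returns tray, seat the long module from the black stock tray flat in the bay this frees, leaving the other short one in stock, and lay the prising tool flat on the bench. Leave the other bench things where they are.

Things in the scene. Friction and masses are not known exactly. Their poses are not given: they have to be found in the camera images.
- case: White plastic instrument fixed on the bench, 122 deep (x) x 176 wide (y) x 69 mm high with the cover shut. Origin: at bench level, mid-width, 70 mm behind its front face; x from front (robot's side) to the hinge at the back (x = 52), z up. Under the cover: a compartment, interior x -31 to 45, y -83 to 83 mm, floor 21 and wall tops 63 mm above the bench, with three bays, a module in each.
- cover (a joint): Cover angle in rad: 0 shut, 2.2 at its stop (leaning back past upright). The hinge is stiff and stays where it is left; about 5 N upwards at the free edge moves it, with no spring or catch.
- cover_hinge (a point): Middle of the hinge line of the cover at its underside, 63 mm above the bench. The cover is a plain white plate 90 (x) x 176 (y) x 6 mm, 130 g, no handle, lying flush over the compartment; when shut its free edge, flush with the front wall, lies 90 mm from here towards -x.
- cover_lip (a point): Middle of the lower free edge of the cover, straight above the notch; moves with the cover.
- pry: Loose prising tool lying flat, 100 g: black handle 100 long x 20 wide x 24 mm high and a flat steel blade 18 wide x 3 mm thick, square-ended, at half the handle's height. The blade slides very stiffly (60 N) in the handle and sticks out 54 to 100 mm, differently each time; this is not measured: look or feel for its tip. x points to the tip. Origin: underside; handle from x -87.5 to 12.5 mm.
- long_a: Right (long) kind, in one of the case's bays at the start. Loose plug-in module, about 120 g: grey plastic block 70 long (its x) x 36 wide (its y) x 18 mm high, with a plain aluminium grip rib on top, 36 long (x) x 12 wide (y) x 14 mm high, centred, so 32 mm high overall; same either way round. Origin: centre of its underside; z up.
- long_b: Right (long) kind, in another bay at the start. Loose plug-in module, about 120 g: grey plastic block 70 long (its x) x 36 wide (its y) x 18 mm high, with a plain aluminium grip rib on top, 36 long (x) x 12 wide (y) x 14 mm high, centred, so 32 mm high overall; same either way round. Origin: centre of its underside; z up.
- short_a: Wrong (short) kind, in one of the bays at the start: to be taken out. Loose plug-in module, about 120 g: grey plastic block 50 long (its x) x 36 wide (its y) x 18 mm high, with a plain aluminium grip rib on top, 36 long (x) x 12 wide (y) x 14 mm high, centred, so 32 mm high overall; same either way round. Origin: centre of its underside; z up.
- long_c: Right (long) kind, in the stock tray at the start: to be put in. Loose plug-in module, about 120 g: grey plastic block 70 long (its x) x 36 wide (its y) x 18 mm high, with a plain aluminium grip rib on top, 36 long (x) x 12 wide (y) x 14 mm high, centred, so 32 mm high overall; same either way round. Origin: centre of its underside; z up.
- short_b: Wrong (short) kind, also in the stock tray: stays there. Loose plug-in module, about 120 g: grey plastic block 50 long (its x) x 36 wide (its y) x 18 mm high, with a plain aluminium grip rib on top, 36 long (x) x 12 wide (y) x 14 mm high, centred, so 32 mm high overall; same either way round. Origin: centre of its underside; z up.
- bay0 (a point): Floor centre of the bay at the case's -y side, 21 mm above the bench. Each bay is a pocket 76 (x) x 42 mm (y) between ribs 8 mm high; bays are 50 mm apart in y. A seated module's origin lies here within about 3 mm, its x along the case's x.
- bay1 (a point): The same, middle bay.
- bay2 (a point): The same, bay at the +y side.
- stock: Fixed black stock tray, 110 (x) x 130 (y) x 18 mm high, walls and floor 4 mm; the two modules stand in it about 60 mm apart in y. Origin: centre of its underside.
- returns: Fixed wooden returns tray, empty, 120 (x) x 110 (y) x 18 mm high, walls and floor 4 mm. Origin: centre of its underside.
- driver: Bystander: screwdriver lying near the robot on the left.
- weight: Bystander: brass cylinder weight, 32 mm wide and high, behind the case. Origin: at its underside.
- panel: Bystander: plywood plate 90 x 60 x 6 mm, far left. Origin: at its underside.
- strip: Bystander: plywood strip 110 x 16 x 6 mm, behind the case. Origin: at its underside.
- jar: Bystander: jar 50 mm wide, 60 mm high, far right. Origin: at its underside.
- spool: Bystander: black spool 60 mm wide, 30 mm high, on the left. Origin: at its underside.
- ledge (a point): On the case's front ledge, a level step 55 mm above the bench, 26 mm deep (13 mm before and behind this point), mid-width. A kerb 6 mm thick and 6 mm high runs along its front. Behind it the 7 mm front wall has a notch 40 mm wide under the shut cover's lip: an opening 8 mm high, from the ledge up, where the tilted blade goes in over the kerb. Axes as the case's.
Not all that is in view belongs to the job. What is shaped like the long_c but blue or orange is not meant.

How it is judged:
On the way, in this order (a step that is already met when the one before it is completed fails the run):
1. the cover is raised past 0.25 rad with the prising tool touching it (value of joint cover above 0.25 rad and contact force between pry and cover above 0.2 N), for 0.05 s.
2. the cover is swung open past 1.4 rad (value of joint cover above 1.4 rad), for 0.2 s.
3. the short module lies flat in the returns tray (x of short_a in the frame of returns between -0.056 and 0.056 m and y of short_a in the frame of returns between -0.051 and 0.051 m and z of short_a in the frame of returns below 0.009 m and angle between short_a's own z axis and vertical below 0.12 rad and linear speed of short_a below 0.02 m/s), for 0.1 s.
At the end, for the whole second after the job is handed in: Cover over 1.4 rad open; a long module upright within 7 mm of each bay point; the case's short module upright, flat and still inside the returns tray; the other short one within 30 mm of its start; prising tool flat (within 0.12 rad) and still on the bench, origin under 30 mm (all of step 3 and value of joint cover above 1.4 rad and ((distance between long_a and bay0 below 0.007 m and angle between long_a's own z axis and vertical below 0.08 rad) or (distance between long_b and bay0 below 0.007 m and angle between long_b's own z axis and vertical below 0.08 rad) or (distance between long_c and bay0 below 0.007 m and angle between long_c's own z axis and vertical below 0.08 rad)) and ((distance between long_a and bay1 below 0.007 m and angle between long_a's own z axis and vertical below 0.08 rad) or (distance between long_b and bay1 below 0.007 m and angle between long_b's own z axis and vertical below 0.08 rad) or (distance between long_c and bay1 below 0.007 m and angle between long_c's own z axis and vertical below 0.08 rad)) and ((distance between long_a and bay2 below 0.007 m and angle between long_a's own z axis and vertical below 0.08 rad) or (distance between long_b and bay2 below 0.007 m and angle between long_b's own z axis and vertical below 0.08 rad) or (distance between long_c and bay2 below 0.007 m and angle between long_c's own z axis and vertical below 0.08 rad)) and distance of short_b from where it was at the start of the episode below 0.03 m and height (world z) of pry below 0.03 m and linear speed of pry below 0.02 m/s and angle between pry's own x axis and vertical between 1.45 and 1.69 rad); the robot touches nothing.
It fails at once if the fingers press on the cover (over 1 N) while it is less than 0.25 rad open (contact force between the fingers and cover above 1 N and value of joint cover below 0.25 rad).
It fails at once if one of the other loose bench things is moved more than 40 mm (distance of any of driver, weight, panel, strip, jar, spool from where it was at the start of the episode above 0.04 m).
It fails at once if the prising tool presses on the cover or the case with over 40 N (contact force between pry and cover above 40 N or contact force between pry and case above 40 N).
It also fails if it takes over 72 s, if anything falls off the work surface, if the arm or the gripper's body presses on something with over 40 N, if the wrist force passes 120 N, or if a joint passes its speed limit or range.

ROBOT

A 6-joint arm with a two-finger parallel gripper is mounted at the origin on the work surface. World frame = base frame: x ahead of the robot, y to its left, z up, the work surface at z = 0. Lengths are in m, angles in rad, forces in N, time in s.
With the tool pointing down it reaches from about 0.275 to 0.75 m from the base axis. Payload 10.2 kg.
Tool frame: the origin (TCP) lies midway between the tips of the shut fingers; the grasp point (between the pads) lies 19 mm behind it (env.hold_point_z is the distance from the TCP to the grasp point, in m); z points along the fingers, y is the line along which they close (so a half turn about z gives the same grasp; the last joint's range is limited). The gripper opens to 85 mm and grips with 20 to 120 N. Pads are 22 mm wide; open, the fingers measure 114 mm over their backs; the gripper's body (76 mm by 85 mm) begins 54 mm behind the grasp point. The pads swing forward as they close: fully open they stand 13 mm farther back than shut.
Start: joints at [1.109, 0.313, 1.498, -0, 1.331, -0.223], TCP at [0.124, 0.51, 0.231] pointing down, gripper open.
Joint ranges: [-2.94, 2.94], [-0.97, 2.17], [0.19, 2.56], [-1.23, 4.37], [0.02, 3.11], [-2.88, 2.88]. Speed limits (rad/s): [2.39, 2.39, 3.01, 3.14, 3.14, 3.14].

INTERFACE

Orientations are given as a unit quaternion [x, y, z, w].
In Python, from bench import env, kinematics, monitor, eyes, job gives the robot as it stands. The module is installed in compiled form; this text tells all that it offers. Calls block until the motion is done:
- env.reach(position, orientation): joint-space move of the TCP to a pose.
- env.movel(position, velocity=0.15, frame=None, guard=None): straight line of the TCP; frame=None keeps the orientation; velocity is the mean speed in m/s. With guard (N) it stops when the force on the tool has changed by that much, and returns True; else False.
- env.set_joints(angles): joint-space move.
- env.release() and env.close_gripper(effort=None): open the fingers fully, or close them until they stop; effort is the grip in N (None keeps the last).
- env.hold(seconds).
- kinematics.ik(position, orientation): joint angles nearest the present ones, or None.
- monitor.sense(): the state.
- eyes.grab_frame(name): name is "scene" or "top"; returns a dict with "frame" (400x640x3 uint8, red, green, blue), "mtx" (3x3 intrinsics, pixels), "view" (4x4, takes a point from world to camera coordinates). Camera axes: x right, y down, z forward; pixel columns grow to the right and rows downward; lengths in m; the calibration is good to about 2 mm. A picture is of the moment at which its call begins. There is no depth.
A pose or a line that the arm cannot do raises env.MotionError and nothing moves.
- job.hand_in(): hands the job in; it is judged then, once.
The state is a dict: "clock": time; "joints": joint angles; "qvel": joint speeds; "joint_efforts": joint torques, N m; "position": TCP position; "ee_rot": TCP orientation; "contact_force": force on the tool from outside, world axes, zero at the start; "ft_torque": the same for the moment, N m; "finger_gap": opening from 0.0 (shut) to 1.0 (fully open); "gripper_force": force on a finger pad.
Only numpy, scipy, OpenCV 4.12 (cv2) and the standard library are available. Lean on these libraries where they do the work, as an engineer would, in place of code of your own. Each camera call takes 0.05 s, during which the arm holds its last target. There are 200 camera calls.

## Working session

There is one attempt and no reset: what is moved stays moved. The work goes in short steps, each a Python script; the robot and the scene stay as the last script left them, time stands still between calls to the robot, and variables do not carry over. Pictures are saved under pics/ and viewed, at most 10 in all, crops included, and the job is handed in when it is done.

```bash
mkdir -p pics; ls; cat > h.py <<'E'
import numpy as np, cv2
from bench import env, kinematics, monitor, eyes, job
from scipy.spatial.transform import Rotation as R
def ray(f,u,v,z):
    K,V=np.array(f["mtx"]),np.array(f["view"]); d=V[:3,:3].T@np.linalg.solve(K,[u,v,1]); c=-V[:3,:3].T@V[:3,3]
    return c+d*(z-c[2])/d[2]
def proj(f,p):
    K,V=np.array(f["mtx"]),np.array(f["view"]); q=K@(V[:3,:3]@np.asarray(p)+V[:3,3]); return q[:2]/q[2]
def save(f,name,crop=None,s=1):
    im=f["frame"]
    if crop: x0,y0,x1,y1=crop; im=im[y0:y1,x0:x1]
    im=cv2.resize(im,None,fx=s,fy=s,interpolation=cv2.INTER_CUBIC); cv2.imwrite("pics/"+name,im[:,:,::-1])
E
python3 - <<'E'
from h import *
import pickle
for n in("top","scene"):
    f=eyes.grab_frame(n); pickle.dump(f,open(n+".pkl","wb")); save(f,n+"0.png",None,1.25)
    V=np.array(f["view"]);print(n,-V[:3,:3].T@V[:3,3],V[:3,:3].round(2).tolist(),np.array(f["mtx"])[0,0])
E
```

```text
pics
top [0.43166022 0.03263265 1.05498889] [[-0.0, -1.0, 0.0], [-1.0, 0.0, -0.08], [0.08, -0.0, -1.0]] 409.0489985331928
scene [1.20901728 0.42683044 0.67702235] [[-0.46, 0.89, 0.0], [0.53, 0.28, -0.8], [-0.71, -0.37, -0.6]] 401.82692333282506
```

View pics/top0.png

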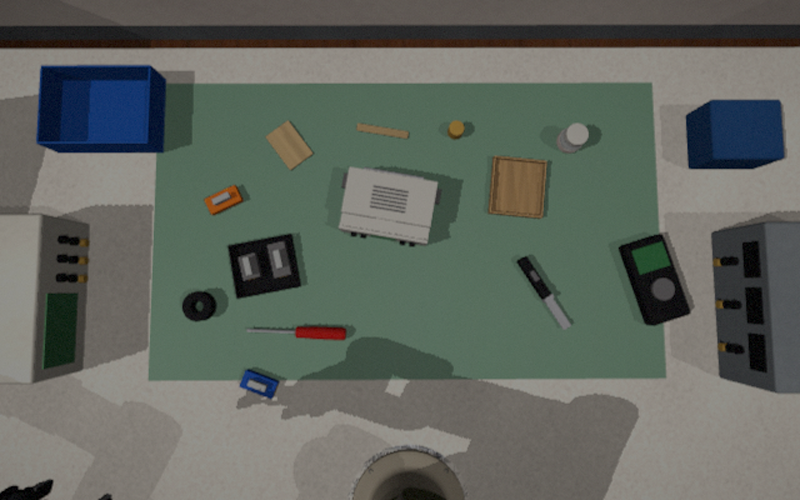

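View pics/scene0.png

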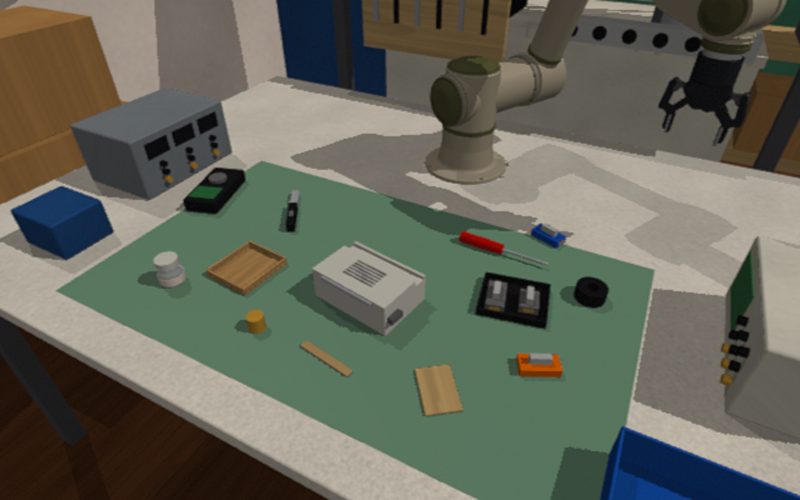

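Top view (1.25x): case at (390,205), returns tray (518,187), stock tray (264,265) with two modules, pry at (522,258)–(568,327) with its blade towards the robot. The orange (223,200) and blue (260,384) look-alikes are not meant. In stock, the modules are at (249,265) and (279,260). I'm enlarging a crop to tell long from short.

```bash
python3 - <<'E'
from h import *
import pickle
f=pickle.load(open("top.pkl","rb"))
a=f["frame"]
def c(x0,y0,x1,y1,s): return cv2.resize(a[y0:y1,x0:x1],None,fx=s,fy=s,interpolation=cv2.INTER_CUBIC)
A=c(265,128,358,203,4)   # case 372x300
B=c(178,182,245,242,6) # stock 402x360
C=c(405,198,465,268,4) # pry 240x280
D=c(385,120,445,180,4) # returns 240x240
out=np.zeros((600,800,3),np.uint8)
B=c(178,182,245,242,6)
def put(im,x,y): 
    h,w=im.shape[:2]; h=min(h,600-y); w=min(w,800-x); out[y:y+h,x:x+w]=im[:h,:w]
put(A,0,0);put(c(178,182,245,242,4.4),0,305);put(c(405,200,465,267,6.6) ,400,0)
put(D[:160],400,442)
cv2.imwrite("pics/crop1.png",out[:,:,::-1])
E
```

```text
(no output)
```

View pics/crop1.png

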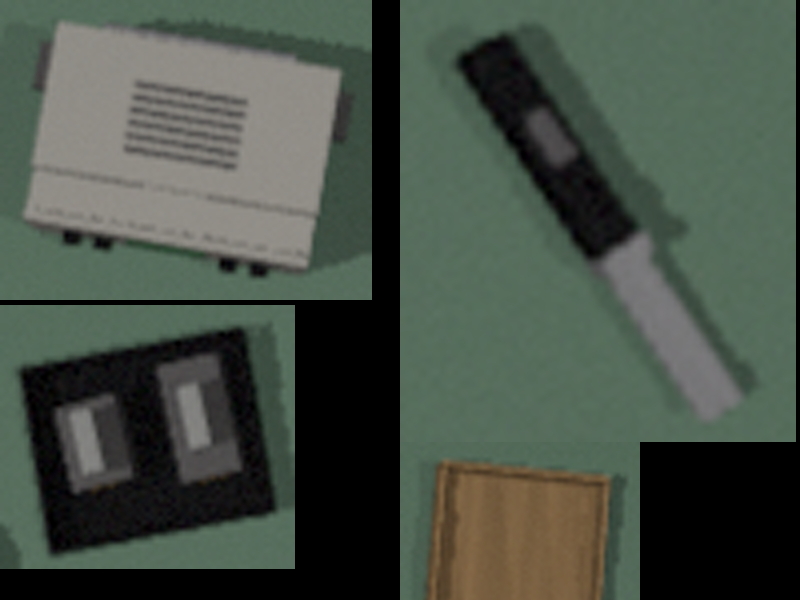

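The stock modules are at crop (93,443) and (200,420). The right one's block is clearly longer (about 120 px against 88), so it is long_c and the left one is short_b. The pry blade tip is at crop (725,406) and the handle end at (484,47). Next I compute poses.

```bash
python3 - <<'E'
from h import *
import pickle
f=pickle.load(open("top.pkl","rb"))
def P(L,x0,y0,s,ox,oy,z): return np.array([ray(f,(x-ox+.5)/s-.5+x0,(y-oy+.5)/s-.5+y0,z) for x,y in L])
pr=lambda *a:print(*[np.round(x,4).tolist() if not isinstance(x,str) else x for x in a])
h=P([(458,60),(510,33),(595,262),(640,232)],405,200,6.6,400,0,.024); t=P([(705,423),(745,390)],405,200,6.6,400,0,.0135)
d=(h[2]+h[3]-h[0]-h[1])/2; L=np.linalg.norm(d[:2]); u=d[:2]/L; tip=t.mean(0)
pr("pry handle back",h[:2].mean(0),"front",h[2:].mean(0),"len",L,"yaw",np.arctan2(u[1],u[0]),"tip",tip,"stick",np.dot(tip[:2]-h[2:].mean(0)[:2],u), "lat",np.cross(u,tip[:2]-h[2:].mean(0)[:2]))
c=P([(58,22),(342,70),(318,214),(33,168)],265,128,4,0,0,.069); k=P([(25,220),(307,268)],265,128,4,0,0,.061)
pr("cover",c,"kerb",k)
w=(c[0]-c[1]+c[3]-c[2])[:2]; yaw=np.arctan2(-w[0],w[1]); ex=np.array([np.cos(yaw),np.sin(yaw)])
cc=c[:,:2].mean(0); O=cc-7*ex*1e-3
pr("case O",O,"yaw",yaw,"w",np.linalg.norm(w)/2,"d",np.dot((c[0]+c[1]-c[2]-c[3])[:2]/2,ex),"kerb x",np.dot(k[:,:2].mean(0)-O,ex), "lat",np.cross(ex,k[:,:2].mean(0)-O))
s=P([(22,368),(243,328),(275,512),(52,553)],178,182,4.4,0,305,.018); pr("stock",s.mean(0))
m=P([(157,367),(218,354),(242,470),(180,483)],178,182,4.4,0,305,.022); v=(m[0]+m[1]-m[2]-m[3])[:2]
pr("long_c",m.mean(0),"yaw",np.arctan2(v[1],v[0]),np.linalg.norm(v)/2)
r=P([(492,157),(547,158),(543,217),(489,214)],0,0,1.25,0,0,.018); v=(r[0]+r[1]-r[2]-r[3])[:2]
pr("returns",r.mean(0),"yaw",np.arctan2(v[1],v[0]))
# scene overlay check: project estimated tip and case corners
g=pickle.load(open("scene.pkl","rb")); im=g["frame"].copy()
ey=np.array([-ex[1],ex[0]])
S=4;x0,y0=215,140
big=cv2.resize(im[y0:y0+145,x0:x0+200],None,fx=S,fy=S,interpolation=cv2.INTER_CUBIC)
def dot(p,col):
    q=proj(g,p); cv2.circle(big,tuple(int(round(a)) for a in ((q[0]+.5-x0)*S,(q[1]+.5-y0)*S)),3,col,-1)
for x,y,z in [(52,88,69),(52,-88,69),(-38,88,69),(-38,-88,69),(-70,88,61),(-70,-88,61),(52,88,0)]:
    dot([*(O+ex*x/1e3+ey*y/1e3),z/1e3],(255,0,0))
for p in list(h)+list(t): dot(p,(255,255,0))
cv2.imwrite("pics/ov.png",big[:,:,::-1])
E
```

```text
pry handle back [0.4941, -0.2326, 0.024] front [0.4175, -0.2815, 0.024] len 0.0909 yaw -2.5737 tip [0.3564, -0.3241, 0.0135] stick 0.0744 lat 0.003
cover [[0.6732, 0.1134, 0.069], [0.6428, -0.0604, 0.069], [0.5541, -0.0447, 0.069], [0.583, 0.1283, 0.069]] kerb [[0.5521, 0.1338, 0.061], [0.522, -0.0383, 0.061]]
case O [0.6064, 0.0353] yaw -0.1693 w 0.1759 d 0.0907 kerb x -0.0704 lat 0.0006
stock [0.4823, 0.2888, 0.018]
long_c [0.4944, 0.2587, 0.022] yaw 0.2132 0.0683
returns [0.643, -0.2297, 0.018] yaw -0.0846<stdin>:8: DeprecationWarning: Arrays of 2-dimensional vectors are deprecated. Use arrays of 3-dimensional vectors instead. (deprecated in NumPy 2.0)
<stdin>:13: DeprecationWarning: Arrays of 2-dimensional vectors are deprecated. Use arrays of 3-dimensional vectors instead. (deprecated in NumPy 2.0)
```

View pics/ov.png

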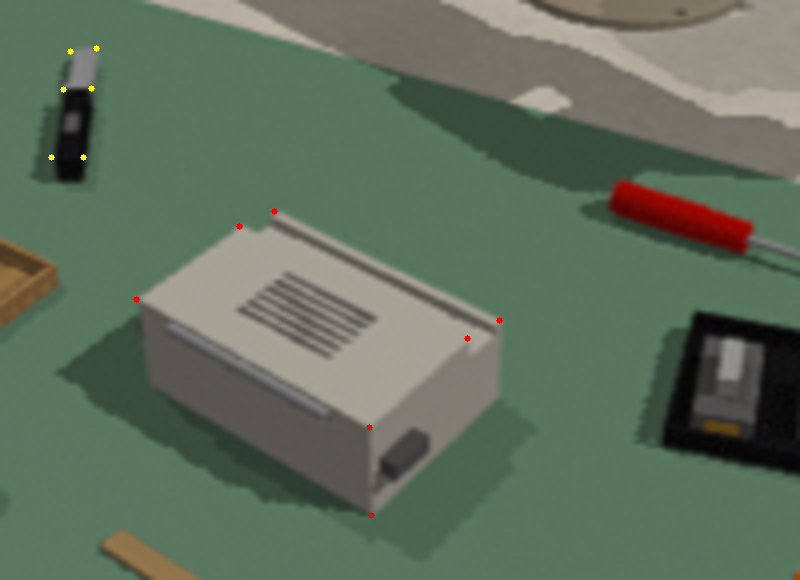

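The pose estimates agree in both views: the case overlay fits and the pry tip dots match. Now I grip the pry about 92 mm behind its tip.

```bash
cat >> h.py <<'E'
O=np.array([.6064,.0353]); YAW=-.1693
ex=np.array([np.cos(YAW),np.sin(YAW)]); ey=np.array([-ex[1],ex[0]])
def W(x,y,z): return np.array([*(O+ex*x/1e3+ey*y/1e3),z/1e3])   # case mm -> world
def q(yaw,pitch=0): return (R.from_euler("z",yaw)*R.from_euler("y",pitch)*R.from_euler("x",np.pi)).as_quat()
TIP=np.array([.092,0,-.008])   # blade tip in tool frame (tool x = blade dir)
def tcp(tip,yaw,pitch): return tip-R.from_quat(q(yaw,pitch)).apply(TIP)
E
python3 - <<'E'
from h import *
u=-2.56; g=np.array([.4333,-.2725])
for a in (u,u+np.pi):
    print(a,kinematics.ik([*g,.004],q(a)),kinematics.ik([*g,.10],q(a)))
A=np.radians(9)
for x in(-88,-28,52,90):
    p=W(x,0,70 if x<0 else 140); 
    print(x,tcp(p,YAW,A),kinematics.ik(tcp(p,YAW,A),q(YAW,A)))
env.reach([*g,.10],q(u)); env.movel([*g,.004],.12); env.close_gripper(120)
s=monitor.sense(); print(s["finger_gap"],s["position"],s["gripper_force"],s["clock"])
env.movel([*g,.12],.15); 
env.reach([.40,-.12,.2],q(YAW)); s=monitor.sense();print(s["joints"],s["clock"],s["contact_force"])
save(eyes.grab_frame("top"),"t1.png",(240,150,480,290),3.3)
E
```

```text
-2.56 None None
0.5815926535897931 [-7.90605352e-01  5.87619516e-01  1.76318040e+00 -4.44089210e-16
  7.90792737e-01  1.98598321e-01] [-7.90605352e-01  4.30055647e-01  1.70310126e+00 -4.44089210e-16
  1.00843575e+00  1.98598321e-01]
-88 [0.42885636 0.06564865 0.07649046] [-0.12382936  0.3975519   1.84294033  0.00816027  1.05803458  1.61170453]
-28 [0.48799854 0.05553911 0.07649046] [-0.12910463  0.50217544  1.67101359  0.006966    1.12536789  1.60749605]
52 [0.56685478 0.04205971 0.14649046] [-0.13449563  0.56744539  1.35287732  0.00554601  1.37825889  1.60411129]
90 [0.60431149 0.035657   0.14649046] [-0.13658172  0.64737748  1.21805271  0.00516623  1.43316122  1.60240325]Traceback (most recent call last):
  File "<stdin>", line 9, in <module>
bench.MotionError: the arm cannot take that pose within its joint ranges
```

```bash
cat >> h.py <<'E'
TIP=np.array([-.092,0,-.008])   # tool x points away from the tip
def qp(yaw,pitch=0): return (R.from_euler("z",yaw)*R.from_euler("y",pitch)*R.from_euler("z",np.pi)*R.from_euler("x",np.pi)).as_quat()
def tcp(tip,yaw,pitch): return tip-R.from_quat(qp(yaw,pitch)).apply(TIP)
E
python3 - <<'E'
from h import *
u=-2.56; g=np.array([.4333,-.2725])
A=np.radians(9)
for x in(-88,-28,90):
    p=W(x,0,70 if x<0 else 140); print(x,tcp(p,YAW,A),kinematics.ik(tcp(p,YAW,A),qp(YAW,A)))
env.reach([*g,.10],qp(u)); env.movel([*g,.004],.12); env.close_gripper(120)
s=monitor.sense(); print(s["finger_gap"],s["position"],s["gripper_force"],s["clock"])
env.movel([*g,.12],.15); 
env.reach([.40,-.12,.2],qp(YAW)); s=monitor.sense();print(s["joints"],s["clock"],s["contact_force"])
save(eyes.grab_frame("top"),"t1.png",(240,150,480,290),3.3)
E
```

```text
-88 [0.42885636 0.06564865 0.07649046] [-0.12382936  0.3975519   1.84294033  0.00816027  1.05803458 -1.52988812]
-28 [0.48799854 0.05553911 0.07649046] [-0.12910463  0.50217544  1.67101359  0.006966    1.12536789 -1.53409661]
90 [0.60431149 0.035657   0.14649046] [-0.13658172  0.64737748  1.21805271  0.00516623  1.43316122 -1.5391894 ]
0.20312913804949428 [ 0.43346242 -0.27268835  0.00457865] 118.03889036178589 4.675
[-5.73917303e-01  1.05065804e-01  1.84296803e+00 -5.70422717e-05
  1.19394860e+00 -1.97453599e+00] 7.4833 [ 0.09440527 -0.02727404 -1.13645251]
```

View pics/t1.png

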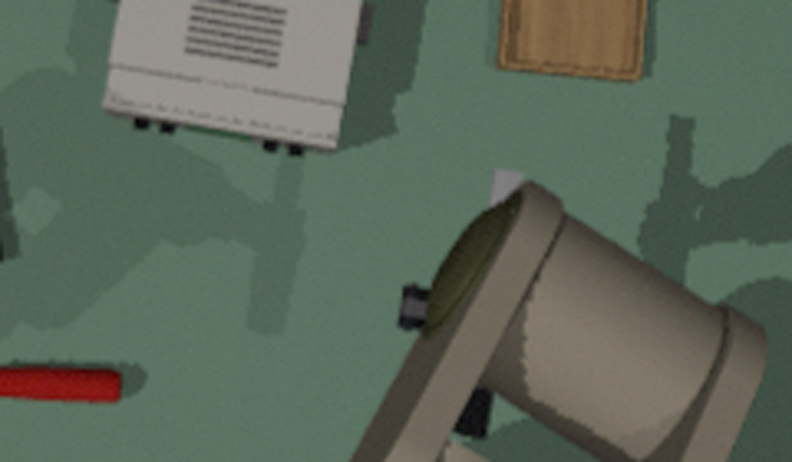

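```bash
sed -i 's/^TIP=.*away.*/TIP=np.array([-.092,0,-.0075])/' h.py; python3 - <<'E'
from h import *
f=eyes.grab_frame("top"); s=monitor.sense()
m=ray(f,(510.5+.5)/3.3-.5+240,(172.5+.5)/3.3-.5+150,s["position"][2]+.009)
pred=s["position"]+R.from_quat(s["ee_rot"]).apply(TIP)
print(m,pred,"along",np.dot((m-pred)[:2],ex),"lat",np.dot((m-pred)[:2],ey))
A=np.radians(9)
# centre of blade end: bottom at x=-64 is 62.4 -> centre line
def cen(x): return 62.4+1.5/np.cos(A)-(x+64)*np.tan(A)
env.reach(tcp(W(-95,0,cen(-95)+25),YAW,A),qp(YAW,A))
env.movel(tcp(W(-85,0,cen(-85)),YAW,A),.1)
s=monitor.sense(); print(s["position"]-tcp(W(-85,0,cen(-85)),YAW,A),s["contact_force"],s["clock"])
save(eyes.grab_frame("top"),"t2.png",(250,120,400,230),5)
save(eyes.grab_frame("scene"),"s2.png",(230,160,390,280),5)
E
```

```text
[ 0.49289388 -0.13759489  0.20884722] [ 0.49068113 -0.13568054  0.20732326] along 0.002503663583424353 lat -0.0015141554234931948
[ 0.00011327 -0.00059264  0.00024611] [ 0.84037664  0.36600006 -0.09389838] 8.875
```

View pics/t2.png

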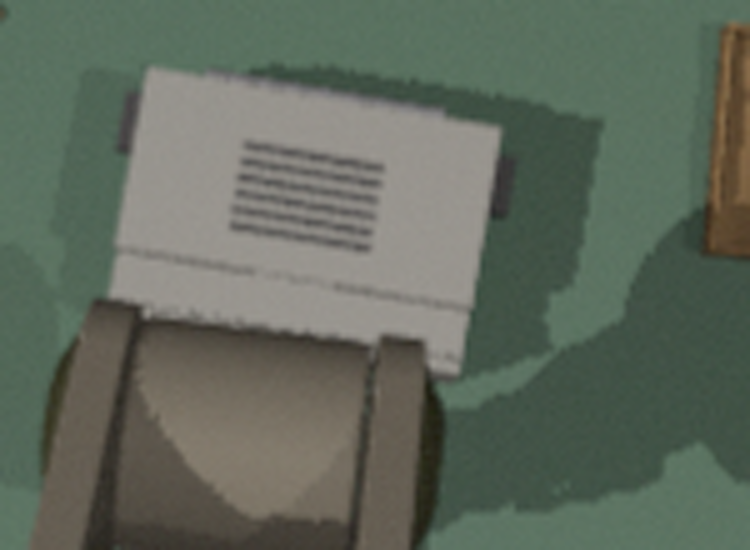

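The wrist hides the tip, but the blade is lined up with the notch and 15 mm in front of the case. I'll insert it with a guard.

```bash
python3 - <<'E'
from h import *
A=np.radians(9)
def cen(x): return 62.4+1.5/np.cos(A)-(x+64)*np.tan(A)
for x in(-55,-29):
    hit=env.movel(tcp(W(x,0,cen(x)),YAW,A),.05,guard=6); s=monitor.sense(); print(x,hit,s["contact_force"],s["position"]-tcp(W(x,0,cen(x)),YAW,A))
    if hit: raise SystemExit
for z in (2,4,6):
    hit=env.movel(tcp(W(-29,0,cen(-29)+z),YAW,A),.03,guard=25); s=monitor.sense(); print(z,hit,s["contact_force"].round(2),s["clock"])
    if hit: break
E
```

```text
-55 False [-0.35350594 -0.35791309 -0.93508293] [-2.16200447e-04  5.00540553e-05 -1.18236470e-04]
-29 False [-0.03924572  0.19130039 -2.03581653] [-1.65278550e-04  2.52506081e-05 -1.39637152e-04]
2 False [-1.15 -0.61 -2.1 ] 10.6583
4 False [ 0.28  0.37 -4.46] 10.9083
6 False [-1.78  1.   -5.59] 11.1583
```

```bash
python3 - <<'E'
from h import *
A=np.radians(9)
for th in (.12,.25,.38,.55,.75,.95,1.15,1.35,1.55,1.75,1.95,2.08):
    r=81
    hit=env.movel(tcp(W(52-r*np.cos(th),0,61.5+r*np.sin(th)),YAW,A),.05,guard=25); s=monitor.sense(); print(th,hit,s["contact_force"].round(1),round(s["clock"],1))
    if hit: break
    if th==.55: save(eyes.grab_frame("scene"),"s3.png",(200,120,400,280),4)
save(eyes.grab_frame("scene"),"s4.png",(200,120,400,270),4)
E
```

```text
0.12 False [-2.6 -0.  -4.5] 11.4
0.25 False [-3.1  0.8 -3.3] 11.8
0.38 False [-3.4 -0.2 -2.5] 12.2
0.55 False [-2.5  0.8 -2.7] 12.6
0.75 False [-1.6 -0.3 -4.1] 13.1
0.95 False [-1.1 -0.4 -4.2] 13.6
1.15 False [-1.8 -0.5 -3.8] 14.1
1.35 False [-1.4 -0.2 -3.1] 14.5
1.55 False [-1.2  0.3 -2.5] 15.0
1.75 False [-0.4  0.1 -1.6] 15.5
1.95 False [-0.2  0.3 -1.2] 16.0
2.08 False [-0.6  0.5 -1.9] 16.3
```

View pics/s4.png

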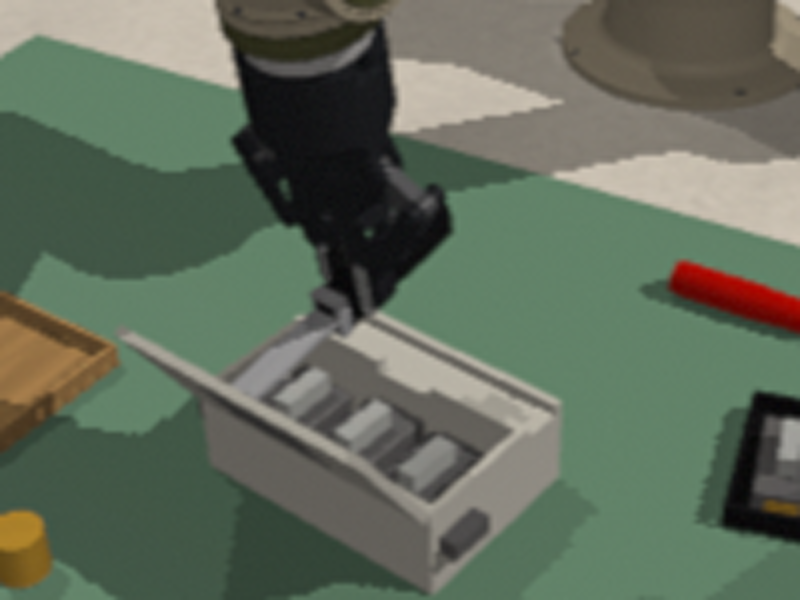

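The cover stands well open with the blade on its underside, and three modules are visible at (305,390), (370,425) and (430,460). I'll withdraw, lay the pry down in front and look from above.

```bash
python3 - <<'E'
from h import *
s=monitor.sense(); p=s["position"]
env.movel(p+np.array([*(-ex*.08),.02]),.2)
env.reach([.40,-.12,.06],qp(YAW)); env.movel([.40,-.12,.0055],.1,guard=8); print(monitor.sense()["position"]); env.release(); env.movel([.40,-.12,.11],.2)
print(monitor.sense()["clock"])
f=eyes.grab_frame("top");a=f["frame"]
import pickle; pickle.dump(f,open("top2.pkl","wb"))
c=cv2.resize(a[118:208,262:362],None,fx=6,fy=6,interpolation=cv2.INTER_CUBIC)
d=cv2.resize(a[225:340,300:400],None,fx=2,fy=2)
out=np.zeros((540,800,3),np.uint8); out[:,:600]=c; out[:230,600:]=d
cv2.imwrite("pics/t5.png",out[:,:,::-1])
E
```

```text
[ 0.39994562 -0.11928406  0.00452501]
19.7833
```

View pics/t5.png

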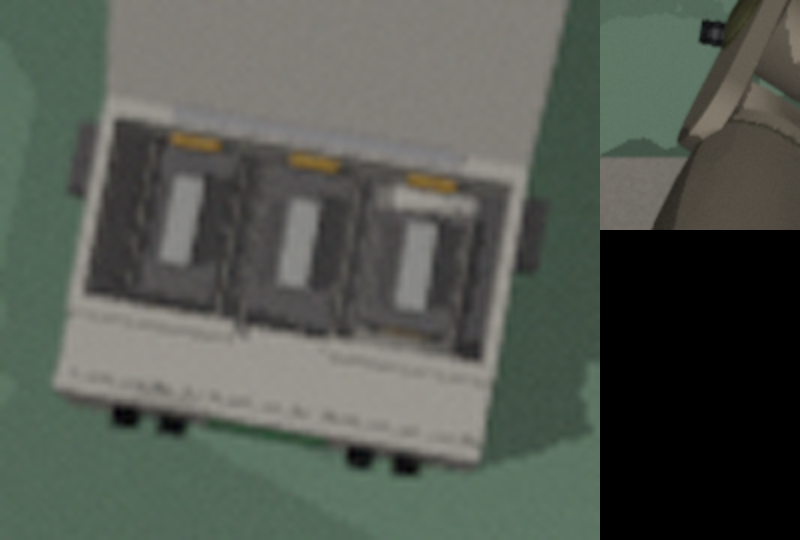

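The short module is in the right-hand bay (bay0): bare floor shows at its front and back, at (430,200) and (400,340). The open fingers (114 mm) would land on the side wall there. So I first take out the middle long module, whose rib is free, and set it on the bench. Then I take the short one with the gripper rolled inwards.

```bash
cat >> h.py <<'E'
def qr(yaw,roll=0): return (R.from_euler("z",yaw)*R.from_euler("x",roll)*R.from_euler("z",np.pi)*R.from_euler("x",np.pi)).as_quat()
E
python3 - <<'E'
from h import *
import pickle
f=pickle.load(open("top2.pkl","rb"))
for u,v in [(182,220),(300,243),(415,265)]:
    p=ray(f,(u+.5)/6-.5+262,(v+.5)/6-.5+118,.053); d=p[:2]-O; print(p,np.dot(d,ex)*1e3,np.dot(d,ey)*1e3)
r=np.radians(-27); J=lambda p,o: kinematics.ik(p,o)
print(J(W(7,-36,47),qr(YAW,r)),J(W(7,-36,130),qr(YAW,r)))
env.reach(W(7,0,120),qr(YAW)); print(env.movel(W(7,0,49),.1,guard=8)); env.close_gripper(50); s=monitor.sense(); print(s["finger_gap"],s["gripper_force"],s["position"]-W(7,0,49),s["clock"])
env.movel(W(7,0,125),.15); s=monitor.sense(); print(s["finger_gap"],s["contact_force"],s["clock"])
env.reach([.45,.09,.06],qr(YAW)); 
print(env.movel([.45,.09,.0285],.08,guard=6),monitor.sense()["position"]); env.release(); env.movel([.45,.09,.09],.2)
env.reach(W(7,-36,130),qr(YAW,r)); 
print(monitor.sense()["clock"])
save(eyes.grab_frame("scene"),"s6.png",(200,120,400,270),4)
E
```

```text
[0.62372892 0.08280531 0.053     ] 9.076888024931986 49.7459131520702
[0.61393568 0.03407055 0.053     ] 7.635093436811341 0.05783342673894076
[ 0.60457596 -0.01337072  0.053     ] 6.4026800989955674 -48.28221120535467
[-0.00545622  0.77511397  1.34359227 -0.5108563   1.15827777 -1.16629695] [-0.00545622  0.67226695  1.28861518 -0.48389728  1.29705755 -1.24619785]
False
0.11411530487729843 48.829219727776945 [4.33247185e-05 1.07579723e-04 1.51792601e-04] 22.3917
0.11302146956576552 [ 0.04445702 -0.3684558  -0.45870598] 23.05
True [0.45209051 0.08946491 0.03190376]
26.1167
```

View pics/s6.png

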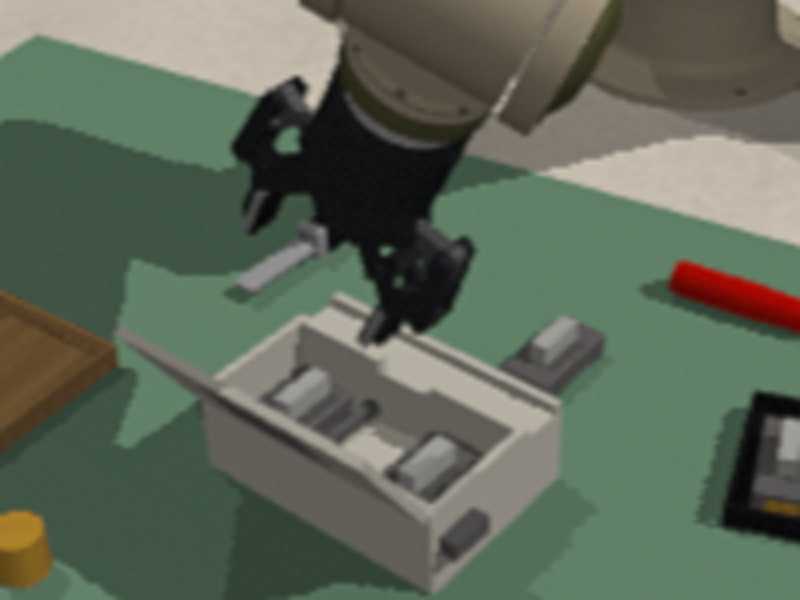

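The long module stands flat on the bench at crop (555,350), the middle bay is empty and the rolled gripper is above the compartment. Now the tilted grasp of the short module.

```bash
python3 - <<'E'
from h import *
r=np.radians(-27)
print(env.movel(W(7,-36,47),.1,guard=10)); s=monitor.sense(); print(s["position"]-W(7,-36,47))
env.close_gripper(40); s=monitor.sense(); print(s["finger_gap"],s["gripper_force"],s["contact_force"],s["clock"])
env.movel(W(7,-36,70),.06); s=monitor.sense(); print(s["finger_gap"],s["contact_force"])
env.movel(W(7,-36,130),.15); s=monitor.sense(); print(s["finger_gap"],s["gripper_force"],s["clock"])
save(eyes.grab_frame("scene"),"s7.png",(200,120,400,270),4)
E
```

```text
False
[ 4.07560379e-04 -7.11478399e-06  6.80962139e-04]
-0.00041749669172156615 0.0 [-0.3522103  -0.36564229 -0.27192313] 27.9167
-0.002728408491522535 [ 0.65142591  1.97012898 -0.6748158 ]
-0.0011981230401251377 0.0 29.0
```

View pics/s7.png

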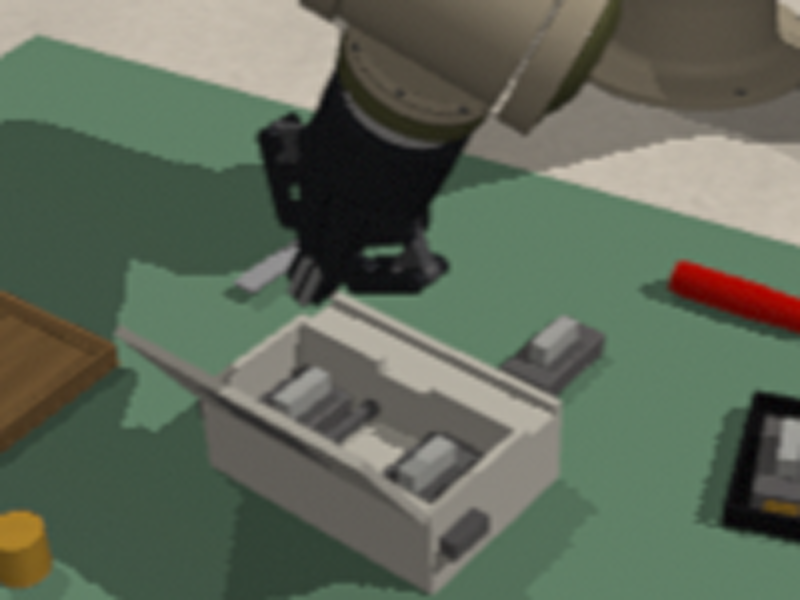

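The outer finger slid over the rib top and the module is undisturbed. The tool axis has to pass through the rib itself; at 26° roll with TCP at (-49, 47.2) both the wall and the block are cleared.

```bash
python3 - <<'E'
from h import *
r=np.radians(-26); y=-49
env.release(); env.movel(W(7,y,120),.2,frame=qr(YAW,r)) if False else env.reach(W(7,y,110),qr(YAW,r))
print(env.movel(W(7,y,47.2),.1,guard=10)); s=monitor.sense(); print(s["position"]-W(7,y,47.2))
env.close_gripper(50); s=monitor.sense(); print(s["finger_gap"],s["gripper_force"],s["contact_force"],s["clock"])
if s["finger_gap"]>.05:
    env.movel(W(7,y,60),.05); env.movel(W(7,y+5,130),.15)
s=monitor.sense(); print(s["finger_gap"],s["gripper_force"],s["contact_force"],s["clock"])
save(eyes.grab_frame("scene"),"s8.png",(200,120,400,270),4)
E
```

```text
False
[ 3.94983283e-04 -7.33071824e-06  5.50062393e-04]
0.12423451284919275 45.27789166197181 [-1.61133872 -2.48035606  4.82098481] 31.5333
0.13022269859422797 45.25071571581066 [ 0.46358512  0.03487277 -1.74686992] 32.5583
```

View pics/s8.png

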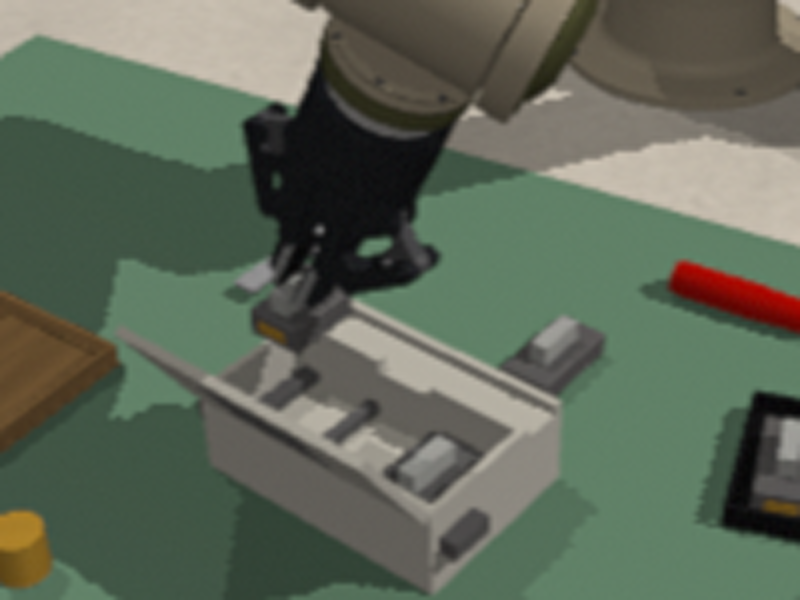

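The short module is held, tilted with the gripper, and the bay is clear. Now it goes sideways out to the returns tray, and then I fetch the long one from the bench.

```bash
python3 - <<'E'
from h import *
env.movel(W(7,-150,130),.25)
g=np.array([.643,-.2297])
env.reach([*g,.09],qr(-.085)); print(env.movel([*g,.027],.08,guard=5)); s=monitor.sense(); print(s["position"],s["contact_force"],s["clock"])
env.release(); env.movel([*g,.10],.2)
env.hold(.1)
f=eyes.grab_frame("top"); 
env.reach([.45,.09,.09],qr(YAW)); h=eyes.grab_frame("top")
g2=eyes.grab_frame("scene")
c=lambda a,x0,y0,x1,y1,s: cv2.resize(a[y0:y1,x0:x1],None,fx=s,fy=s,interpolation=cv2.INTER_CUBIC)
A=c(h["frame"],380,110,450,185,5); B=c(g2["frame"],130,150,330,270,2); C=c(f["frame"],225,130,365,250,3)
out=np.zeros((600,800,3),np.uint8); out[:375,:350]=A; out[360:600,400:800]=B; out[:360,360:780]=C
cv2.imwrite("pics/t9.png",out[:,:,::-1]); print(monitor.sense()["clock"])
E
```

```text
True
[ 0.64267565 -0.22869726  0.03487286] [-0.86874011  1.35347032  3.05250193] 34.4667
37.2917
```

View pics/t9.png

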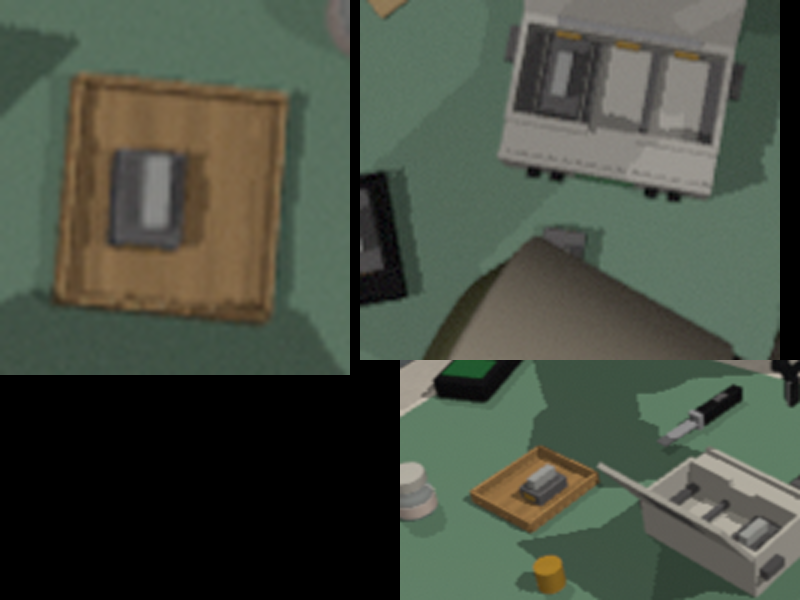

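The short module lies upright and flat in the returns tray at (148,197); the pry lies flat on the bench; bay0 and bay1 are empty. I've already gone over the picture allowance (12 viewed, limit 10), so from here I check by numbers only. Now the bench module goes into bay0, rolled 20°.

```bash
python3 - <<'E'
from h import *
r=np.radians(-20)
p=np.array([.4515,.0895])
env.movel([*p,.0235],.12,guard=8); print(monitor.sense()["position"]); env.close_gripper(50)
s=monitor.sense(); print(s["finger_gap"],s["position"],s["clock"]); tl=s["position"][2]
print(kinematics.ik(W(7,-42,49),qr(YAW,r)))
env.movel([*p,.13],.2)
env.reach(W(7,-42,130),qr(YAW,r))
c=23.0+(tl-.0235)*1e3; y=-32.9-18*np.cos(r)+c*np.sin(-r); T=21+18*np.sin(-r)+c*np.cos(r); print(y,T)
env.movel(W(7,y,T+12),.12)
hit=env.movel(W(7,y,T+.5),.04,guard=5); s=monitor.sense(); print(hit,s["position"]-W(7,y,T),s["contact_force"],s["finger_gap"],s["clock"])
E
```

```text
[0.45189757 0.08940548 0.0239226 ]
0.11986941549249994 [0.45165102 0.08956053 0.02375132] 38.6667
[-0.06067898  0.73487053  1.37656292 -0.39101994  1.10195425 -1.27109939]
-41.862046530225605 49.00545872903908
True [-0.0038555  -0.00116451  0.01127637] [-7.26758939 -0.07098492  9.39740993] 0.11690431443332931 41.0333
```

Something blocks it early with a force in -x, so the module probably sits a few mm forward in the hand and meets the back wall. I'll lift, shift it towards the front and retry.

```bash
python3 - <<'E'
from h import *
y,T=-41.86,49.0
def rep(k): s=monitor.sense(); d=s["position"][:2]-O; print(k,"x %.1f y %.1f z %.1f"%(d@ex*1e3,d@ey*1e3,s["position"][2]*1e3),s["contact_force"].round(1),round(s["finger_gap"],3),round(s["clock"],1))
rep("now")
env.movel(W(3.5,y,T+30),.1); rep("up")
for z in (15,10,5,.5):
    hit=env.movel(W(3.5,y,T+z),.06,guard=6); rep((z,hit))
    if hit: break
E
```

```text
now x 3.4 y -43.7 z 60.3 [-7.3 -0.1  9.4] 0.117 41.0
up x 3.4 y -41.7 z 79.1 [-0.6 -0.3 -1.4] 0.12 41.4
(15, False) x 3.2 y -41.9 z 63.1 [-0.1 -1.1 -1. ] 0.12 41.8
(10, False) x 3.8 y -42.0 z 60.4 [-5.9  0.5  9.8] 0.123 42.0
(5, False) x 4.1 y -42.5 z 59.0 [-17.3   1.   35.8] 0.118 42.3
(0.5, False) x 4.5 y -42.9 z 58.3 [-29.6   3.5  61.7] 0.123 42.5
```

```bash
python3 - <<'E'
from h import *
s=monitor.sense(); F,t=np.array(s["contact_force"]),np.array(s["ft_torque"]); p=s["position"]
Rt=R.from_quat(s["ee_rot"])
print(F,t,p,Rt.as_matrix()[:,2])
r0=np.cross(F,t)/(F@F)
Rc=np.array([[ex[0],ey[0],0],[ex[1],ey[1],0],[0,0,1]])
print("F case",Rc.T@F)
for name,org in (("tcp",p),("wrist150",p-Rt.apply([0,0,.15])),("world",np.zeros(3))):
    for zt in (.03,.05,.063,.08):
        q0=org+r0; k=(zt-q0[2])/F[2]; c=q0+k*F; d=c[:2]-O; print(name,zt,d@ex*1e3,d@ey*1e3)
env.movel(W(3.5,-41.86,79),.1); s=monitor.sense(); print(s["contact_force"],s["ft_torque"],s["clock"])
E
```

```text
[-29.64993917   3.49553534  61.7097488 ] [-2.51395354  4.20035638 -1.51778274] [ 0.60360252 -0.00774262  0.05830696] [-0.06385858 -0.34640983 -0.93590721]
F case [-29.81500373  -1.55022986  61.7097488 ]
tcp 0.03 -42.033993172765605 -94.26862958797044
tcp 0.05 -51.69697327207711 -94.7710558291302
tcp 0.063 -57.97791033662962 -95.09763288588405
tcp 0.08 -66.19144342104435 -95.52469519086982
wrist150 0.03 26.48012740720611 -37.9094153193099
wrist150 0.05 16.817147307894608 -38.41184156046965
wrist150 0.063 10.536210243342207 -38.73841861722347
wrist150 0.08 2.322677158927462 -39.16548092220925
world 0.03 -666.4823034242804 -189.8038911450957
world 0.05 -676.145283523592 -190.30631738625542
world 0.063 -682.4262205881444 -190.63289444300926
world 0.08 -690.6397536725591 -191.05995674799505
[-0.20481973  0.8106825  -2.00844555] [0.27403034 0.00162803 0.0415977 ] 42.975
```

```bash
python3 - <<'E'
from h import *
import pickle
t=pickle.load(open("top2.pkl","rb"))
for z in (.021,.033,.05,.063):
    p=ray(t,334,148.5,z); d=p[:2]-O; print("top orange z",z,d@ex*1e3,d@ey*1e3)
f=eyes.grab_frame("scene"); s=monitor.sense(); a=f["frame"]
hsv=cv2.cvtColor(a,cv2.COLOR_RGB2HSV)
m=cv2.inRange(hsv,(8,110,50),(28,255,255))
n,l,st,ce=cv2.connectedComponentsWithStats(m)
for i in range(1,n):
    if st[i,4]>3: 
        ys,xs=np.nonzero(l==i); print(st[i].tolist(),ce[i].round(1).tolist(),np.round(np.polyfit(xs,ys,1)[0],2) if st[i,2]>2 else "", a[ys,xs].mean(0).astype(int))
Rt=R.from_quat(s["ee_rot"])
# held module frame: tool x=-module x dir; module z=-tool z
def held(v,o=0): return s["position"]+Rt.apply([-(v[0]+o),v[1]*1.0,-(v[2]-.02375)])
print("pos",s["position"])
for v in [(.035,.009,.004),(.035,-.009,.004),(.035,.018,0),(.035,-.018,0),(.035,0,.006)]: print("held",v,proj(f,held(v)))
lc=np.array([.4944,.2587,.004]); Rl=R.from_euler("z",.213)
for v in [(.035,.009,.004),(.035,-.009,.004),(.035,0,.006)]: print("long_c",v,proj(f,lc+Rl.apply(v)))
E
```

```text
top orange z 0.021 47.36172509698927 -51.49598739833466
top orange z 0.033 44.818326577357155 -51.27055618613641
top orange z 0.05 41.215178674544845 -50.95119530218891
top orange z 0.063 38.459830278276684 -50.706978155640805
[290, 0, 41, 40, 1276] [310.3, 19.3] -0.09 [94 77 49]
[337, 0, 5, 9, 25] [338.2, 2.8] -1.0 [96 78 51]
[0, 5, 101, 158, 10594] [37.0, 74.8] -0.28 [121  87  49]
[380, 5, 29, 48, 734] [395.6, 28.8] -0.88 [97 78 51]
[610, 20, 30, 30, 693] [625.3, 34.4] 0.32 [100  81  52]
[577, 58, 59, 76, 2099] [605.2, 94.5] -1.23 [79 57 33]
[619, 96, 21, 46, 496] [632.5, 124.3] -0.91 [85 63 38]
[170, 120, 6, 5, 25] [172.6, 121.8] 0.18 [113  87  39]
[152, 130, 6, 5, 26] [154.5, 131.8] 0.12 [117  89  37]
[132, 141, 6, 5, 27] [134.6, 142.9] 0.18 [117  90  36]
[165, 193, 64, 43, 1206] [195.8, 214.1] -0.17 [88 67 40]
[263, 209, 8, 7, 29] [266.2, 212.2] 0.67 [110  85  35]
[391, 245, 9, 4, 27] [395.0, 246.6] 0.17 [86 66 28]
[197, 247, 16, 20, 250] [204.4, 256.8] 0.14 [135 103  36]
[418, 247, 9, 4, 27] [422.2, 248.3] 0.16 [89 68 30]
[241, 273, 40, 28, 268] [260.8, 286.4] 0.64 [152 123  80
[... 1296 characters left out ...]
94.1] -0.92 [51 28 14]
[14, 394, 7, 6, 10] [16.8, 396.7] -0.88 [50 27 14]
[22, 395, 4, 3, 6] [23.3, 395.8] -0.69 [50 28 14]
[55, 395, 8, 5, 20] [59.0, 397.6] -0.33 [51 28 14]
[105, 396, 5, 4, 6] [107.0, 397.3] -0.8 [50 27 13]
pos [ 0.60245174 -0.00655289  0.07796221]
held (0.035, 0.009, 0.004) [267.72130341 223.43347681]
held (0.035, -0.009, 0.004) [262.24383571 218.56284259]
held (0.035, 0.018, 0) [270.17511237 226.84149716]
held (0.035, -0.018, 0) [259.25683597 217.12161325]
held (0.035, 0, 0.006) [265.11961239 220.50693328]
long_c (0.035, 0.009, 0.004) [397.64258841 248.51453748]
long_c (0.035, -0.009, 0.004) [389.96807939 247.08221456]
long_c (0.035, 0, 0.006) [393.89131107 247.18533453]
```

The stripe on the held module's end sits about 8 px too high: it caught the back wall and pitched up in the hand. I'll press it flat on the open bench, measure its offset in the hand from the stripe, and retry with that correction and guards all the way.

```bash
cat >> h.py <<'E'
def stripe(pred):
    f=eyes.grab_frame("scene"); m=cv2.inRange(cv2.cvtColor(f["frame"],cv2.COLOR_RGB2HSV),(8,110,50),(28,255,255))
    n,l,st,ce=cv2.connectedComponentsWithStats(m); e=proj(f,pred)
    c=[(np.hypot(*(ce[i]-e)),i) for i in range(1,n) if 8<st[i,4]<70]; d,i=min(c)
    c=ce[i]-[1.1,-.6]; return ray(f,*c,pred[2]),d,ce[i],e,st[i]
def rep(k=""): s=monitor.sense(); d=s["position"][:2]-O; print(k,"x %.1f y %.1f z %.1f"%(d@ex*1e3,d@ey*1e3,s["position"][2]*1e3),s["contact_force"].round(1),round(s["finger_gap"],3),round(s["clock"],1))
E
python3 - <<'E'
from h import *
env.movel(W(3.5,-41.86,125),.25)
b=np.array([.44,.14]); env.reach([*b,.065],qr(YAW))
print(env.movel([*b,.0242],.06,guard=35)); rep(); 
s=monitor.sense()
pr=np.array([*(s["position"][:2]+ex*.035),.006]); m,d,c,e,st=stripe(pr); print(m,pr,d,c,e,st,"along",(m-pr)[:2]@ex,"lat",(m-pr)[:2]@ey)
E
```

```text
False
 x -181.5 y 75.2 z 24.4 [-0.1 -0.2 -0.4] -0.0 45.1
[0.50647083 0.13882872 0.006     ] [0.47470281 0.13413279 0.006     ] 7.634446365318865 [349.38461538 225.61538462] [351.73159113 218.35064263] [348 224   4   4  13] along 0.030522597206150314 lat 0.00998146176718303
```

The gripper is empty, so the module came loose on the way. I'll locate it numerically from frame differences.

```bash
python3 - <<'E'
from h import *
import pickle
S=eyes.grab_frame("scene"); T=eyes.grab_frame("top"); pickle.dump((S,T),open("now.pkl","wb"))
a=S["frame"]; m=cv2.inRange(cv2.cvtColor(a,cv2.COLOR_RGB2HSV),(8,110,50),(28,255,255))
n,l,st,ce=cv2.connectedComponentsWithStats(m)
for i in range(1,n):
    if st[i,4]>5 and 100<ce[i][1]<330 and ce[i][0]<560: print("or",st[i].tolist())
for nm,f,old in (("scene",S,pickle.load(open("scene.pkl","rb"))),("top",T,pickle.load(open("top2.pkl","rb")))):
    # bright neutral blobs (rib tops)
    a=f["frame"]; h=cv2.cvtColor(a,cv2.COLOR_RGB2HSV); o=cv2.cvtColor(old["frame"],cv2.COLOR_RGB2HSV)
    g=cv2.inRange(h,(0,0,95),(180,45,255)) 
    d=(np.abs(a.astype(int)-old["frame"]).max(2)>30).astype(np.uint8)*255
    n,l,st,ce=cv2.connectedComponentsWithStats(d)
    for i in range(1,n):
        if st[i,4]>25: print(nm,"diff",st[i].tolist(),a[l==i].mean(0).astype(int))
print(proj(T,W(7,-50,53)),proj(T,W(7,0,53)),proj(T,W(7,50,53)),proj(S,W(7,-50,53)),proj(S,W(7,0,53)))
E
```

```text
or [170, 120, 6, 5, 24]
or [152, 130, 6, 5, 26]
or [132, 141, 6, 5, 27]
or [166, 193, 63, 43, 1218]
or [348, 224, 4, 4, 13]
or [391, 245, 9, 4, 28]
or [197, 247, 16, 20, 250]
or [418, 247, 9, 4, 27]
or [241, 273, 40, 28, 272]
or [413, 283, 37, 19, 493]
or [332, 292, 38, 40, 1078]
or [25, 323, 4, 5, 11]
scene diff [189, 0, 257, 218, 15153] [ 98 100  87]
scene diff [466, 0, 18, 13, 163] [79 73 62]
scene diff [523, 0, 23, 4, 41] [91 89 84]
scene diff [527, 0, 87, 117, 3965] [98 95 86]
scene diff [613, 0, 17, 19, 167] [31 60 46]
scene diff [474, 21, 7, 12, 56] [90 83 70]
scene diff [593, 27, 12, 4, 36] [84 84 81]
scene diff [434, 33, 37, 53, 824] [63 58 48]
scene diff [578, 33, 10, 3, 26] [14 13 14]
scene diff [587, 35, 14, 9, 84] [85 85 82]
scene diff [404, 51, 22, 9, 159] [101  97  87]
scene diff [415, 60, 17, 24, 77] [106  97  82]
scene diff [379, 73, 14, 15, 154] [56 52 44]
scene diff [464, 72, 12, 37, 166] [60 59 37]
scene diff [404, 81, 59, 32, 459] [62 57 49]
scene diff [396, 82, 12, 9, 64] [113 105  88]
scene diff [406, 115, 187, 115, 4990] [188 179 165]
scene diff [381, 153, 20,
[... 727 characters left out ...]
6, 233, 16, 9, 58] [64 82 69]
top diff [379, 242, 16, 29, 263] [ 92 114  98]
top diff [428, 253, 21, 38, 281] [64 81 69]
top diff [491, 254, 78, 54, 2091] [125 129 119]
top diff [212, 266, 9, 11, 61] [121 114 101]
top diff [452, 275, 33, 10, 138] [63 81 68]
top diff [385, 283, 11, 9, 35] [65 83 70]
top diff [445, 358, 7, 24, 60] [109 105  99]
top diff [197, 361, 51, 32, 833] [79 73 63]
top diff [319, 362, 13, 10, 65] [85 79 69]
top diff [323, 378, 33, 22, 402] [42 39 33]
top diff [265, 391, 26, 9, 141] [39 36 30]
top diff [121, 397, 35, 3, 60] [66 63 57]
[331.47307277 161.62789115] [311.56413486 158.33692837] [291.67425276 155.04911553] [273.77480709 216.01131977] [289.55743583 224.33989986]
```

The evidence puts it on the bench beside the case's front-left corner (scene stripe at (349,225)); it was knocked off when the joint path dipped over the case. Bay0 and bay1 are empty. I continue with long_c, keeping paths high, and photograph the corner while the arm is over the stock tray.

```bash
cat >> h.py <<'E'
def contact_x(D=.17):
    s=monitor.sense(); F,t=np.array(s["contact_force"]),np.array(s["ft_torque"]); o=s["position"]-R.from_quat(s["ee_rot"]).apply([0,0,D])
    q0=o+np.cross(F,t)/(F@F); c=q0+(.063-q0[2])/F[2]*F-np.array([*O,0]); return c[:2]@ex*1e3,c[:2]@ey*1e3
E
python3 - <<'E'
from h import *
import pickle
p=np.array([.4937,.2593]); yw=.213
env.release(); s=monitor.sense()["position"]; env.movel([s[0],s[1],.09],.25)
env.reach([*p,.085],qr(yw)); pickle.dump((eyes.grab_frame("scene"),eyes.grab_frame("top")),open("now.pkl","wb"))
print(env.movel([*p,.028],.12,guard=8)); env.close_gripper(80); rep("grip"); print(monitor.sense()["position"])
env.movel([*p,.17],.25); rep("up")
r=np.radians(-20); env.reach(W(7,-42,150),qr(YAW,r)); rep("over")
S,T=pickle.load(open("now.pkl","rb")); old=pickle.load(open("top.pkl","rb"))
d=(np.abs(T["frame"].astype(int)-old["frame"]).max(2)>25).astype(np.uint8)*255
n,l,st,ce=cv2.connectedComponentsWithStats(d)
for i in range(1,n):
    if st[i,4]>25 and 230<ce[i][0]<360 and 100<ce[i][1]<290: print("top",st[i].tolist(),T["frame"][l==i].mean(0).astype(int))
print("px of (.53,.15,.02)",proj(T,[.53,.15,.02]),ray(S,349.4,225.6,.006),ray(S,358,226,.018),ray(S,358,226,.032))
E
```

```text
False
grip x -148.8 y 201.9 z 28.3 [-2.1  1.1  3.9] 0.11 48.4
[0.49379078 0.25940745 0.02829986]
up x -149.5 y 201.4 z 168.3 [-0.6  0.1 -1.3] 0.101 49.1
over x 6.6 y -40.9 z 149.9 [ 0.3  0.9 -1.3] 0.11 50.2
top [280, 104, 115, 41, 2868] [109 112 104]
top [271, 137, 78, 58, 2521] [91 88 84]
top [307, 150, 14, 7, 57] [148 145 139]
top [306, 156, 13, 5, 30] [148 145 139]
px of (.53,.15,.02) [266.09739925 193.23734052] [0.50305672 0.1403545  0.006     ] [0.50723643 0.16489638 0.018     ] [0.52214478 0.1704608  0.032     ]
```

```bash
python3 - <<'E'
from h import *
import pickle
S,T=pickle.load(open("now.pkl","rb")); old=pickle.load(open("top2.pkl","rb"))
d=(np.abs(T["frame"].astype(int)-old["frame"]).max(2)>25).astype(np.uint8)*255
n,l,st,ce=cv2.connectedComponentsWithStats(d)
for i in range(1,n):
    if st[i,4]>15: print("top",st[i].tolist(),T["frame"][l==i].mean(0).astype(int),old["frame"][l==i].mean(0).astype(int))
so=pickle.load(open("scene.pkl","rb"))
d=(np.abs(S["frame"].astype(int)-so["frame"]).max(2)>25).astype(np.uint8)*255
n,l,st,ce=cv2.connectedComponentsWithStats(d)
for i in range(1,n):
    if st[i,4]>15 and st[i,1]>120: print("sc",st[i].tolist(),S["frame"][l==i].mean(0).astype(int))
# gray map of top around case front + front bench, 3px steps
g=cv2.cvtColor(T["frame"],cv2.COLOR_RGB2GRAY); sat=cv2.cvtColor(T["frame"],cv2.COLOR_RGB2HSV)[:,:,1]
print("cols",list(range(250,370,4)))
for v in range(165,225,4): print(v," ".join("%3d%s"%(g[v,u],"g" if sat[v,u]>50 else " ") for u in range(250,370,4)))
E
```

```text
top [401, 140, 21, 21, 388] [87 80 73] [128 101  69]
top [271, 145, 78, 50, 1555] [109 106 101] [128 125 120]
top [272, 151, 170, 249, 16824] [104 109 100] [88 89 78]
top [322, 153, 17, 22, 221] [111 108 103] [86 84 83]
top [139, 162, 181, 238, 15815] [90 85 75] [92 97 90]
top [431, 177, 138, 131, 5850] [100 116 102] [70 82 71]
top [233, 190, 15, 14, 124] [24 26 26] [67 85 72]
top [248, 193, 27, 32, 489] [58 59 57] [ 82 104  88]
top [176, 225, 9, 8, 50] [95 88 77] [ 93 116  99]
top [422, 228, 11, 7, 37] [64 82 69] [ 90 113  96]
top [435, 233, 17, 9, 71] [64 81 69] [ 90 114  96]
top [425, 249, 57, 49, 730] [64 81 68] [94 99 85]
top [434, 348, 19, 33, 110] [111 107 101] [149 144 137]
top [212, 356, 14, 8, 65] [35 34 23] [75 69 60]
top [319, 362, 13, 12, 97] [84 78 68] [52 48 42]
top [314, 378, 43, 22, 473] [42 39 33] [80 74 65]
top [435, 384, 17, 16, 79] [145 141 134] [109 105  99]
sc [446, 185, 14, 5, 44] [176 170 164]
sc [620, 192, 20, 7, 43] [188 182 166]
sc [186, 202, 28, 21, 354] [97 90 81]
sc [189, 229, 95, 46, 1771] [62 82 66]
cols [250, 254, 258, 262, 266, 270, 274, 278, 282, 2
[... 1713 characters left out ...]
106g 106g 107g 106g 107g 102g  76   74g  78g  75g  77   77g  77   75g  77g  77g  75g
209  95g  71   65   56   55   71g  97  107  107g 105g 108  107g 104g 106g 108  107g 107g 106g 106g 105   77g  76   76g  72g  77   73g  76   75   77g  75g
213  74   74   53   52   56   76  107g 106g 108g 107  104g 106g 104  105g 107g 106g 106g 106g 108  107g 102   78g  77   75g  77g  76   75   76   74g  74g
217  69   53   56   53   76g 105g 107g 106g 106g 106g 107g 107g 108  107g 106g 106g 107g 108g 106g 108  107  107g  89   77g  79   91g  75   78g  76g  76g
221 106g  56   53   64  105g 107  107g 108g 106g 106g 106g 104g 105  106g 105g 107g 105g 108  106g 110  108  107  103  106g 108  107g 104g  76g  76g  76g
```

A shape at top px (248–275, 193–225) is the dropped module, near world (0.485, 0.155). First I seat long_c in bay0.

```bash
python3 - <<'E'
from h import *
import pickle
r=np.radians(-20); c=24.3; y=-32.9-18*np.cos(r)+c*np.sin(-r); T=21+18*np.sin(-r)+c*np.cos(r); print(y,T)
x=7.0; ok=False
for k in range(3):
    env.movel(W(x,y,T+46),.2)
    hit=env.movel(W(x,y,T+.3),.08,guard=4); rep((x,hit)); z=monitor.sense()["position"][2]*1e3
    if z<T+4: ok=True; break
    cx=contact_x(); print("contact",cx)
    x+= -4 if cx[0]>0 else 4
if ok:
    env.release(); env.movel(W(x,y,T+60),.2); rep("placed")
    S,Tt=eyes.grab_frame("scene"),eyes.grab_frame("top"); pickle.dump((S,Tt),open("now2.pkl","wb"))
    a=Tt["frame"]; g=cv2.cvtColor(a,cv2.COLOR_RGB2GRAY); sat=cv2.cvtColor(a,cv2.COLOR_RGB2HSV)[:,:,1]
    for v in range(190,230,2): print(v," ".join("%3d%s"%(g[v,u],"g" if sat[v,u]>40 else " ") for u in range(242,284,2)))
E
```

```text
-41.5033776913326 49.99089326495961
(7.0, True) x 6.1 y -41.8 z 49.6 [-0.6  0.9  3.4] 0.107 51.2
placed x 7.0 y -41.5 z 110.4 [-0.6 -0.5 -0.4] 1.003 52.4
190 104  104g  94g  99g 104g 106g 105g 107g 106g 106g 108g 104g 104g 105g 104g 105g 103g 100g  99g  96g  94g
192 113g 101   97g 100g 106g 106g 106g 106g 106g 105g 107g 106g 106g 105g 105g 106g 104g 102g 102g  98g  97g
194 114g 100   98g 101g 103g 107g 107g 105g 107g 107g 107g 106g 105g 105g 106g 105  103g 103g 101g  99g  97g
196 113g  96   97g 102g 103g 105g 104g 105g 107g 107g 107g 106g 103g 104g 107g 104g 103g 101g  99g  95g  97g
198 110g  97g  99g 103g 103g 105g 106g 107g 107g 107g 107g 107g 106g 106g 103g 103g 102g 102g 100g  98g  96g
200  98   98g 101g 104g 105g 105g 107g 109g 107g 108g 106g 107g 106g 105g 105g 103g 102g 101g 101g  99g  98g
202 103   98g 101g 105g 107g 108g 108g 106g 108g 106g 108g 108g 104g 105g 104g 104g 104g 100g 100g  96g  96g
204  97   99g 101g 106g 107g 108g 109g 108g 107g 108g 107g 104g 105g 107g 105g 105g 102g 100g  99g  98g  98 
206  97g  99g 102g 106g 107g 108g 106g 107g 109g 107g 104g 105g 105g 105g 
[... 533 characters left out ...]
g 105g 106g 104g 103g 100g 100g 100g  96g  95g
218 100g 103g 106g 108g 109g 109g 109g 108g 109g 108g 106g 108g 107g 104g 106g 101g 100g 100g  98g  96g  97g
220 101g 105g 108g 106g 108g 111  109g 109g 107g 108g 108g 108g 104g 105g 102g 103g 101g 100g  97g  97g  96g
222 104g 107g 109g 108g 108g 108g 109g 109g 109g 108g 109g 107g 106g 105g 104g 101g 100g  99g  99g  97g  95g
224 104g 104g 107g 108g 109g 109g 108g 108g 108g 105g 110g 108g 105g 104g 103g 102g 102g  99g  96g  96g  96g
226 104g 108g 108g 108g 109g 110g 110g 111g 108g 109g 108g 108g 106g 105g 104g 105g 100g  98g  99g  97g  97g
228 104g 107g 109g 110g 108g 110g 110  109g 109g 109g 109g 107g 106g 107g 107g 105g 102g  99g  97g  96g  94g
```

long_c went in at bay0, but that dark blob was only the gripper. I'm searching for the dropped module again with the latest frames.

```bash
python3 - <<'E'
from h import *
import pickle
S,T=pickle.load(open("now2.pkl","rb")); S1,T1=pickle.load(open("now.pkl","rb"))
for nm,F in (("now2",S),("now",S1)):
    m=cv2.inRange(cv2.cvtColor(F["frame"],cv2.COLOR_RGB2HSV),(8,90,40),(28,255,255)); n,l,st,ce=cv2.connectedComponentsWithStats(m)
    print(nm,[st[i].tolist() for i in range(1,n) if 5<st[i,4]<80 and 100<ce[i][1]<330 and ce[i][0]<560])
for nm,F,old in (("scene",S,"scene.pkl"),("scene_now",S1,"scene.pkl"),("top",T,"top.pkl"),("top_now",T1,"top.pkl")):
    o=pickle.load(open(old,"rb"))["frame"]; a=F["frame"]
    ha,ho=[cv2.cvtColor(i,cv2.COLOR_RGB2HSV) for i in(a,o)]
    # was green bench (saturated), now neutral grey
    d=((ho[:,:,1]>45)&(ho[:,:,0]>45)&(ho[:,:,0]<95)&(ha[:,:,1]<30)&(ha[:,:,2]>35)).astype(np.uint8)*255
    d=cv2.morphologyEx(d,cv2.MORPH_OPEN,np.ones((3,3),np.uint8))
    n,l,st,ce=cv2.connectedComponentsWithStats(d)
    for i in range(1,n):
        if st[i,4]>20: print(nm,st[i].tolist(),a[l==i].mean(0).astype(int))
print("short ret",proj(S,[.643,-.22,.03]),"pry",proj(S,[.40,-.12,.02]),proj(T,[.40,-.12,.02]))
for y in(-50,0,50): print(proj(S,W(7,y,53)),proj(S,W(42,y,27)))
E
```

```text
now2 [[369, 105, 20, 4, 31], [461, 105, 3, 5, 6], [170, 120, 6, 5, 25], [152, 130, 6, 5, 27], [131, 140, 8, 6, 32], [278, 142, 4, 4, 6], [284, 148, 10, 4, 13], [294, 150, 6, 3, 11], [448, 192, 3, 4, 6], [348, 224, 4, 4, 14], [418, 247, 10, 4, 30], [18, 264, 9, 5, 10], [25, 269, 11, 11, 44], [0, 293, 5, 6, 13], [0, 296, 13, 12, 60], [80, 298, 6, 4, 6], [87, 302, 8, 5, 10], [96, 307, 8, 5, 8], [66, 310, 3, 5, 6], [55, 314, 10, 9, 18], [98, 320, 6, 5, 13]]
now [[372, 106, 4, 3, 7], [381, 110, 2, 7, 7], [170, 120, 6, 5, 25], [152, 130, 6, 5, 27], [131, 140, 8, 6, 32], [401, 146, 4, 5, 10], [407, 147, 3, 4, 7], [412, 148, 7, 4, 15], [448, 192, 3, 4, 6], [348, 224, 4, 4, 15], [390, 245, 10, 4, 31], [418, 246, 10, 5, 31], [25, 270, 11, 10, 31], [37, 279, 6, 4, 8], [32, 283, 5, 5, 8], [66, 290, 10, 6, 10], [0, 298, 12, 9, 26], [2, 305, 13, 10, 22], [107, 313, 6, 4, 6], [80, 322, 5, 5, 10], [93, 325, 4, 4, 6]]
scene [264, 147, 6, 9, 40] [48 48 49]
scene [281, 150, 16, 7, 52] [76 75 73]
scene [297, 176, 14, 13, 82] [53 53 54]
scene [260, 179, 21, 14, 120] [126 126 125]
scene [234, 205, 15, 12, 73] [111 109 101]
scene [352, 213, 24, 19, 270] [122 121 117]
scene_now [287, 166, 6, 5, 22] [67 66 65]
scene_now [260, 175, 22, 18, 154] [83 83 82]
scene_now [379, 198, 4, 9, 30] [60 60 60]
scene_now [230, 202, 19, 15, 103] [125 124 114]
scene_now [352, 213, 25, 19, 275] [111 110 107]
top [326, 112, 30, 32, 761] [108 106 101]
top [370, 207, 12, 31, 244] [124 125 126]
top [369, 251, 6, 10, 51] [66 64 65]
top_now [279, 104, 78, 40, 2059] [126 123 118]
top_now [248, 196, 25, 28, 391] [58 57 57]
top_now [370, 207, 12, 30, 233] [86 87 87]
top_now [369, 251, 6, 10, 49] [67 66 66]
short ret [198.69977747 207.5344506 ] pry [282.53320083 173.65481718] [373.16594963 244.2518405 ]
[273.77480709 216.01131977] [264.57979897 231.8806874 ]
[289.55743583 224.33989986] [280.23863235 240.67560556]
[306.16526093 233.1039406 ] [296.72215912 249.93371985]
```

```bash
python3 - <<'E'
from h import *
import pickle
S,T=pickle.load(open("now2.pkl","rb"))
print("M old",proj(S,[.45,.09,.016]))
for z in (0,.02,.04,.06,.08,.1):
    p=ray(S,364,222,z); print(z,p.round(3),"top px",proj(T,p).round(0), "case",((p[:2]-O)@ex*1e3).round(),((p[:2]-O)@ey*1e3).round())
a=S["frame"];h=cv2.cvtColor(a,cv2.COLOR_RGB2HSV)
for v in range(206,240,2): print(v," ".join("%3d%s"%(h[v,u,2],"o" if (8<=h[v,u,0]<=28 and h[v,u,1]>90) else "g" if h[v,u,1]>45 else " ") for u in range(326,386,2)))
t=T["frame"];h=cv2.cvtColor(t,cv2.COLOR_RGB2HSV)
print("top"); 
for v in range(132,204,3): print(v," ".join("%3d%s"%(h[v,u,2],"g" if h[v,u,1]>45 else " ") for u in range(240,330,3)))
E
```

```text
M old [340.41491204 205.03310904]
0 [0.467 0.165 0.   ] top px [261. 218.] case -160.0 105.0
0.02 [0.489 0.173 0.02 ] top px [257. 210.] case -139.0 116.0
0.04 [0.511 0.181 0.04 ] top px [253. 200.] case -119.0 127.0
0.06 [0.533 0.188 0.06 ] top px [249. 191.] case -99.0 139.0
0.08 [0.554 0.196 0.08 ] top px [244. 181.] case -78.0 150.0
0.1 [0.576 0.204 0.1  ] top px [239. 171.] case -58.0 161.0
206 130g 130g 130g 129g 129g 130g 129g 129g 129g 129g 129g 130g 129g 130g 129g 129g 129g 129g 130g 130g 129g 130g 130g 130g 130g 129g 130g 130g 130g 130g
208 130g 129g 130g 130g 129g 129g 129g 129g 130g 129g 130g 130g 130g 130g 130g 128g 130g 129g 130g 129g 129g 130g 130g 130g 129g 129g 130g 129g 130g 130g
210 129g 129g 129g 130g 130g 130g 129g 128g 130g 130g 130g 129g 130g 129g 129g 129g 130g 129g 129g 130g 129g 130g 130g 129g 129g 130g 131g 129g 130g 129g
212 135g 129g 129g 129g 129g 129g 131g 130g 129g 129g 130g 130g 129g 130g 129g 129g 129g 130g 129g 129g 129g 130g 127g 111g 112g 129g 130g 130g 130g 130g
214 176  160  136g 129g 129g 130g 129g 130g 130g 130g 130g 129g 130g 129g 129g 130g 1
[... 4916 characters left out ...]
106  102g  99   95g  90g  89g  84g  80g  77g  73   68   65  112  140  154  145  154 
192 100g 117  104g 112g 112g 112  112  114g 114g 112g 112g 109  108  106g 103g  99   95g  92   88g  85   82g  77g  73   65  103g  84g  88   57   95  125 
195  87g 116  103  110g 112  114g 114  114  115g 112g 112g 109g 109  106g 100g  99g  98g  92g  86   84g  80   77g  70   71  122g 124g 119g  42   99g  68 
198  86g 105  105g 108  111g 113g 114g 114  114  114g 110  111g 108g 106  102   98g  94g  91g  87g  82g  82g  79   73g  70  124g 122g 123g 122g 123g 124g
201  87g 101g 108g 111g 113  113  117  114g 111  113  109g 111g 108  106g 102  100g  94g  93g  91g  82g  79g  79g  72g  67g 124g 120g 124g 123g 123g 124g
```

The numbers now agree: top-now blob (248–275, 193–225) and scene (350–377, 212–230) are the module, lying on its long side with its rib (bright, at (362,226)) towards +y. Before tipping it upright, I get its pose from the top-face corners.

```bash
python3 - <<'E'
from h import *
import pickle
S,T=pickle.load(open("now2.pkl","rb"))
for z in(.036,.018):
    P=np.array([ray(S,u,v,z) for u,v in [(349.5,221.3),(373,211.5),(377.5,217),(355,226.5)]]); print(z,P.round(4).tolist())
    L=P[0]+P[3]-P[1]-P[2]; Wd=P[3]+P[2]-P[0]-P[1]; print("len",np.linalg.norm(L)/2,"wid",np.linalg.norm(Wd)/2,"yaw",np.arctan2(L[1],L[0]),"wyaw",np.arctan2(Wd[1],Wd[0]),"c",P.mean(0))
print("rib up face centre z=.024",ray(S,362.5,227,.024), "stripe z.018",ray(S,350.5,225.6,.018))
S1,T1=pickle.load(open("now.pkl","rb")); h=cv2.cvtColor(T1["frame"],cv2.COLOR_RGB2HSV)
for v in range(188,230,2): print(v," ".join("%3d%s"%(h[v,u,2],"g" if h[v,u,1]>45 else " ") for u in range(236,282,2)))
print(ray(T1,261,210,.036))
E
```

```text
0.036 [[0.5201, 0.1469, 0.036], [0.4587, 0.1837, 0.036], [0.4735, 0.2015, 0.036], [0.5314, 0.1664, 0.036]]
len 0.06966392980266216 wid 0.02270293712554478 yaw -0.542456074540383 wyaw 0.9605749113137639 c [0.49592848 0.17462768 0.036     ]
0.018 [[0.5008, 0.139, 0.018], [0.4376, 0.1769, 0.018], [0.4528, 0.1951, 0.018], [0.5124, 0.1591, 0.018]]
len 0.07162010299154752 wid 0.023340438871997223 yaw -0.5424560745403822 wyaw 0.960574911313763 c [0.47590485 0.16754579 0.018     ]
rib up face centre z=.024 [0.51193059 0.1784564  0.024     ] stripe z.018 [0.51442662 0.14788599 0.018     ]
188  96g  81g 105g 114g 116g 113g 114g 114g 115g 114g 114g 115g 115g  95g  82g  81g  82g  93g  95g  82g  83g  75g  55g
190  55g  69g  89g 115g 115g 115g 115g 114g 116g 115g 114g 104g  83g  80g  80g  82g  80g  80g  82g  85g  82g  81g  79g
192  20   15g  10g  60g 116g 116g 113g 101g  80g  83g  81g  82g  83g  84g  83g  83g  83g  81g  82g  81g  82g  80g  85g
194  31   21g  15g  35  115g 107g  80g  77g  81g  83g  79g  66g  76g  76g  82g  82g  82g  78g  82g  81g  79g  79g  83g
196  38   31   19   18g  94g  81g  83
[... 1320 characters left out ...]
  58   55   54   55   57   72   86g 115g 113g 116g 114g 119g 117g 116g
220  25g  14g  83g  84g  90g 115g 116g  92   58   58   53   55   53   62   83g 103g 117g 117g 116g 115g 115g 115g 119g
222  22   22   75g  83g  83g 115g 117g 116g 113g  84   57   53   57   79g  88g 116g 116g 117g 118g 116g 116g 115g 118g
224  20   17   58g  83g  83g 116g 115g 116g 116g 117g 102g  74   81  102g 102g 114g 115g 116g 115g 116g 116g 117g 114g
226  21   24g  44g  85g  82g 107g 115g 117g 116g 116g 116g 117g 116g 116g 116g 116g 115g 116g 115g 116g 115g 114g 117g
228  17   19g  46g 100g 106g 118g 115g 115g 117g 118g 116g 118g 118g 114g 114g 115g 115g 117g 115g 116g 116g 116g 114g
[0.48657086 0.16064625 0.036     ]
```

The pose reading is still ambiguous, so I'm fitting the module model (stable rolls) to both views offline. This costs no robot time.

```bash
cat > fit.py <<'E'
from h import *
import pickle, itertools
from scipy.optimize import minimize
S,_=pickle.load(open("now2.pkl","rb")); _,T=pickle.load(open("now.pkl","rb"))
def masks(f,x0,y0,x1,y1,br):
    h=cv2.cvtColor(f["frame"],cv2.COLOR_RGB2HSV)[y0:y1,x0:x1]; sat,v=h[:,:,1],h[:,:,2]
    return (sat<=45),(sat<=45)&(v>br)
views=[(S,(343,208,384,236),140),(T,(247,194,278,227),64)]
obs=[masks(f,*b,br) for f,b,br in views]
# remove case pixels in scene (left edge) handled by the crop; orange stripe counts as module
h=cv2.cvtColor(S["frame"],cv2.COLOR_RGB2HSV)[208:236,343:384]; obs[0]=(obs[0][0]|((h[:,:,0]<30)&(h[:,:,1]>80)),obs[0][1])
box=lambda a,b,z0,z1: np.array(list(itertools.product((-a,a),(-b,b),(z0,z1))))
blk,rib=box(.035,.018,0,.018),box(.018,.006,.018,.032)
def render(p,roll):
    Rm=R.from_euler("z",p[2])*R.from_euler("x",roll); allp=Rm.apply(np.vstack([blk,rib])); off=np.array([p[0],p[1],-allp[:,2].min()]); out=[]
    for f,(x0,y0,x1,y1),_ in views:
        im=np.zeros((2,(y1-y0)*4,(x1-x0)*4),np.uint8)
        for k,b in((0,blk),(1,rib)):
            q=np.array([proj(f,c+off) for c in Rm.apply(b)]); q=((q+.5-[x0,y0])*4).astype(np.int32)
            cv2.fillConvexPoly(im[k],cv2.convexHull(q),1)
        out.append([cv2.resize(i.astype(np.float32),(x1-x0,y1-y0),interpolation=cv2.INTER_AREA) for i in im])
    return out
def cost(p,roll):
    c=0
    for (m,b),(B,Rb) in zip(obs,render(p,roll)):
        sil=np.maximum(B,Rb); c+=np.abs(sil-m).sum()/m.sum()
    return c
if __name__=="__main__":
    for roll in (0,90,-90,131,-131,180):
        best=min((minimize(cost,[.487,.167,y],args=(np.radians(roll),),method="Nelder-Mead",options=dict(initial_simplex=[[.487,.167,y],[.507,.167,y],[.487,.187,y],[.487,.167,y+.25]],maxiter=120)) for y in(-.3,-.6)),key=lambda r:r.fun)
        rr=render(best.x,np.radians(roll)); br=[round(float((b*r[1]).sum()/b.sum()),2) for (m,b),r in zip(obs,rr)]
        print(roll,best.x.round(4),round(best.fun,3),"bright-in-rib",br)
E
python3 fit.py
```

```text
0 [ 0.4871  0.1666 -0.4977] 0.611 bright-in-rib [0.0, 0.14]
90 [ 0.497   0.176  -0.6505] 0.7 bright-in-rib [0.0, 0.01]
-90 [ 0.4851  0.1579 -0.4728] 0.836 bright-in-rib [0.99, 0.43]
131 [ 0.4944  0.1727 -0.6421] 0.635 bright-in-rib [0.0, 0.02]
-131 [ 0.4842  0.1593 -0.5556] 0.19 bright-in-rib [0.99, 0.51]
180 [ 0.4891  0.1665 -0.3835] 0.746 bright-in-rib [0.53, 0.07]
```

The fit is decisive: roll -131° (cost 0.19, the next is 0.61), so it rests on a block edge and its rib, at (0.484, 0.159), yaw -0.556. I'll tip it upright with two pushes of the closed fingers towards the robot side.

```bash
python3 - <<'E'
from h import *
import pickle
c=np.array([.484,.159]); yw=-.556; sd=np.array([-np.sin(yw),np.cos(yw)])
P=lambda u,z: np.array([*(c+sd*(u+14.5)/1e3),z/1e3])
o=qr(yw); print(kinematics.ik(P(45,60),o))
env.close_gripper(20)
env.reach(P(45,70),o); env.movel(P(42,22),.2); 
env.movel(P(12,22),.12); rep("p1")
env.movel(P(24,29),.15); env.movel(P(-25,29),.12); rep("p2")
env.movel(P(10,60),.25); env.release(); rep("done")
pickle.dump((eyes.grab_frame("scene"),eyes.grab_frame("top")),open("now3.pkl","wb"))
f,t=pickle.load(open("now3.pkl","rb")); print(proj(f,[.466,.130,.016]),proj(t,[.466,.130,.016]))
for nm,fr,(u0,u1,v0,v1) in (("S",f,(325,385,198,236)),("T",t,(262,292,200,236))):
    h=cv2.cvtColor(fr["frame"],cv2.COLOR_RGB2HSV); print(nm,u0,u1)
    for v in range(v0,v1,2): print(v," ".join("%3d%s"%(h[v,u,2],"o" if (8<=h[v,u,0]<=28 and h[v,u,1]>90) else "g" if h[v,u,1]>45 else " ") for u in range(u0,u1,2)))
E
```

```text
[ 0.17555392  0.57043375  1.59636371  0.          0.97479519 -0.83924241]
p1 x -129.4 y 127.0 z 25.5 [ 0.3  7.2 10.8] -0.003 55.0
p2 x -142.3 y 95.7 z 37.3 [-18.2  27.1  82.2] 0.003 55.8
done x -132.3 y 124.0 z 60.0 [-0.4  0.6  0.8] 0.999 56.9
[351.82169305 212.95583609] [274.02155506 218.47185777]
S 325 385
198 126g 125g 125g 125g 125g 126g 126g 125g 126g 125g 125g 125g 126g 114g  39   29   51g 106g 127g 126g 126g 126g 128g  68g  17   20   26g  65g  34g  15g
200 126g 126g 125g 126g 126g 126g 126g 125g 126g 126g 126g 126g 126g 127g 117g 124g 127g 127g 126g 125g 126g 125g 126g 127g 100g  15   23   87g  51g  17 
202 126g 127g 126g 125g 126g 126g 126g 126g 126g 126g 125g 126g 125g 126g 126g 126g 126g 126g 126g 126g 126g 126g 126g 126g 125g  37g  16g  90g  58g  16g
204 125g 126g 125g 125g 126g 125g 126g 126g 125g 126g 126g 126g 126g 127g 126g 126g 126g 126g 125g 125g 125g 126g 126g 126g 126g  68g  16g  20   14g  16g
206 126g 126g 126g 127g 125g 126g 126g 125g 126g 127g 126g 126g 126g 127g 127g 126g 126g 127g 127g 125g 125g 126g 126g 125g 127g 105g  19   18   17   14g
208 126g 126g 126g 1
[... 2867 characters left out ...]
53   56g  52   47   29   18g  40g 114g 117g 118g 116g 116g 117g 116g
220  53g  52g  56g  49g  10   14g  27g 101g 116g 115g 115g 116g 115g 119g 116g
222  54g  52g  55   46   13g  14g  70g 117g 115g 117g 115g 115g 118g 117g 115g
224  50   53g  57   68  100g  82g 117g 117g 116g 116g 117g 115g 117g 116g 116g
226  53   51g  53g  69  116g 116g 118g 114g 117g 117g 117g 116g 117g 116g 118g
228  57g  55g  51g  69  117g 115g 116g 117g 117g 114g 118g 116g 116g 117g 114g
230  65g  56   56g  72  117g 115g 115g 116g 117g 117g 115g 118g 116g 115g 116g
232  81   54g  54   61  115g 113g 116g 116g 116g 117g 118g 117g 116g 118g 116g
234  97   54g  56g  63  117g 116g 116g 117g 113g 117g 117g 116g 117g 116g 117g
```

The first push put it on its side: the end stripe is now vertical at scene (347,220–226). I'll fit that pose from the scene view, then topple it with one finger of the open gripper straddling it.

```bash
cat > fit3.py <<'E'
import fit; from fit import *
def run(pk,crop,rolls,x0,yaws=(-.3,-.6)):
    S,_=pickle.load(open(pk,"rb")); a,b,c,d=crop
    fit.views[:]=[(S,crop,110)]; h=cv2.cvtColor(S["frame"],cv2.COLOR_RGB2HSV)[b:d,a:c]
    sil=(h[:,:,1]<=45)|((h[:,:,0]<30)&(h[:,:,1]>80)); n,l,st,_=cv2.connectedComponentsWithStats(sil.astype(np.uint8)); sil=l==(1+st[1:,4].argmax())
    fit.obs[:]=[(sil,sil&(h[:,:,2]>110))]
    for r in rolls:
        B=min((minimize(cost,[*x0,y],args=(np.radians(r),),method="Nelder-Mead",options=dict(initial_simplex=[[*x0,y],[x0[0]+.02,x0[1],y],[x0[0],x0[1]+.02,y],[*x0,y+.25]],maxiter=150)) for y in yaws),key=lambda q:q.fun)
        rr=render(B.x,np.radians(r))[0]; print(r,B.x.round(4),round(B.fun,3),"bright",round(float((fit.obs[0][1]*rr[1]).sum()/max(1,fit.obs[0][1].sum())),2),flush=True); best=B
    return best.x
E
python3 - <<'E'
from fit3 import *
run("now3.pkl",(342,204,373,232),(0,-90,-131,90),(.475,.15))
E
```

```text
0 [ 0.4661  0.1556 -0.6051] 0.152 bright 0.0
-90 [ 0.4759  0.1466 -0.5171] 0.1 bright 0.97
-131 [ 0.4775  0.1464 -0.2091] 0.278 bright 0.76
90 [ 0.4859  0.1637 -0.4932] 0.13 bright 0.0
```

```bash
python3 - <<'E'
from h import *
import pickle
c=np.array([.4759,.1466]); yw=-.517; sd=np.array([-np.sin(yw),np.cos(yw)])
P=lambda u,z: np.array([*(c+sd*u/1e3),z/1e3]); o=qr(yw)
env.reach(P(-1,52),o); env.movel(P(-1,18),.15,guard=12); rep("low")
print(env.movel(P(-51.5,18),.1,guard=15)); rep("pushed")
pickle.dump((eyes.grab_frame("scene"),None),open("now4.pkl","wb"))
from fit3 import run
q=c-sd*.018; print(q)
f=pickle.load(open("now4.pkl","rb"))[0]; print(proj(f,[*q,.016])); u,v=proj(f,[*q,.016]).astype(int)
h=cv2.cvtColor(f["frame"],cv2.COLOR_RGB2HSV)
for vv in range(v-20,v+22,2): print(vv," ".join("%3d%s"%(h[vv,x,2],"o" if (8<=h[vv,x,0]<=28 and h[vv,x,1]>90) else "g" if h[vv,x,1]>45 else " ") for x in range(u-30,u+30,2)),"" if vv>v-20 else u-30)
E
```

```text
low x -147.5 y 87.3 z 18.1 [ 0.7 -0.3  0.2] 0.996 57.7
False
pushed x -164.5 y 38.8 z 19.2 [-1.7 -0.1  6.4] 0.996 58.3
[0.46700306 0.13095249]
[352.00185837 213.28667621]
193 125g 126g 125g 125g 119g  50g  37   76g 125g 126g 125g 125g 126g  90g  29g  20  101g  99g  15   27   27   24   27   65g  80g  89g  93g  99g 107g 120g 322
195 126g 126g 126g 125g 125g 124g 124g 127g 125g 125g 124g 126g 125g 127g  97g  14g  56g  90g  16g  29   59g  19   27   75g  65g  60g  74g  81g  89g  95g 
197 126g 126g 126g 125g 125g 125g 125g 125g 125g 126g 125g 125g 125g 125g 116g  28g  18   19   15   26   20   25   32  124g 111g  82g  67g  65g  60g  73g 
199  84g  87g 118g 125g 125g 125g 126g 125g 126g 125g 126g 124g 125g 125g 126g  61g  17   20   17   29   44   38   39g 125g 126g 127g 124g 111g  77g  68g 
201  82g  87g 107g 126g 126g 126g 126g 125g 124g 125g 125g 125g 125g 126g 125g  57   27   16g  19g  27   35   77g 125g 125g 125g 125g 125g 125g 126g 125g 
203 124g 125g 126g 125g 126g 125g 125g 126g 125g 124g 127g 127g 125g 125g 125g  65   59   17   17   59g 121g 123g 126g 126g 124g 125g 125g 125g 126g 12
[... 1627 characters left out ...]
  77g 106g 110g 109g 109g 109g 109g 109g 109g 109g 108g 109g 109g 108g 109g  92g 
227  95   93   96  151  174  169  160  137  136  104   87g  87g  95g 109g 110g 109g 108g 109g 109g 109g 108g 109g 109g 109g 108g 109g 109g 108g 109g  88g 
229  94   94  128  168  143  137  136  137  138  128  126g 125g 125g 113g 108g 119g 119g 108g 109g 110g 109g 108g 109g 109g 109g 109g 109g 109g  98g  65g 
231  97  153  165  138  137  136  137  136  137  127  126g 125g 125g 125g 125g 125g 126g 110g 109g 108g 109g 109g 109g 108g 108g 109g 108g 110g  93g  65g 
233 159  166  137  137  137  137  136  138  135  127g 125g 125g 126g 125g 125g 126g 125g 111g 109g 109g 108g 109g 109g 109g 108g 109g 108g 110g  93g  65g
```

It is part-way over: rib bright at (355,213), stripe still steep. I'll push a little further and fit again.

```bash
python3 - <<'E'
from h import *
import pickle
c=np.array([.4759,.1466]); yw=-.517; sd=np.array([-np.sin(yw),np.cos(yw)])
P=lambda u,z: np.array([*(c+sd*u/1e3),z/1e3])
print(env.movel(P(-63,19.5),.1,guard=15)); rep("pushed")
pickle.dump((eyes.grab_frame("scene"),None),open("now5.pkl","wb"))
f=pickle.load(open("now5.pkl","rb"))[0]; u,v=350,212
h=cv2.cvtColor(f["frame"],cv2.COLOR_RGB2HSV)
for vv in range(v-16,v+20,2): print(vv," ".join("%3d%s"%(h[vv,x,2],"o" if (8<=h[vv,x,0]<=28 and h[vv,x,1]>90) else "g" if h[vv,x,1]>45 else " ") for x in range(u-30,u+24,2)))
E
```

```text
False
pushed x -168.7 y 28.0 z 20.0 [-0.8 -0.5  1. ] 1.003 58.6
196 118g 120g 125g 127g 127g 126g 126g 125g 126g 125g 126g 126g 125g 126g 110g  23   19   14   21g  34   46   31   75g 124g  90g  76g  67g
198  81g  80g 107g 126g 126g 127g 126g 125g 125g 125g 126g 125g 126g 125g 116g  43   16   17g  18   30   34   75g 124g 126g 126g 125g 124g
200  93g 124g 124g 126g 125g 125g 126g 125g 125g 125g 126g 126g 126g 126g 106g  68   37   17   19   72g 125g 127g 126g 126g 125g 126g 125g
202 126g 126g 125g 126g 125g 126g 125g 126g 124g 123g 117g 123g 126g 126g 107g  69   27   20   28  105g 127g 126g 125g 125g 125g 126g 125g
204 125g 126g 125g 125g 126g 125g 126g 118g 109g 109g 108g 109g 115g 125g 101g  69   28   23   30  100g  96  110  126g 126g 126g 126g 126g
206 126g 126g 127g 126g 125g 126g 126g 126g 112g 108g 108g 109g 109g 110g  99g  70   20   25g  30  107  115   94  118g 125g 125g 125g 126g
208 117g 122g 125g 125g 125g 126g 126g 125g 126g 111g 108g 109g 109g 106g  85g  71   37   78  123  150  148  113   97  125g 126g 125g 125g
210 126   90g 123g 125g 125g 125g 126g 126g 125g 125g 110g 104g
[... 765 characters left out ...]
 109g
222 171  178  178  177  177  178  177  174  119  111  105   53g  52g  78   71   49   51   74  108g 110g 110g 108g 109g 109g 109g 110g 109g
224  97  134  171  178  177  177  177  177  177  146  107   75g  42   48   58   95g 109g 111g 109g 110g 109g 108g 109g 110g 108g 109g 109g
226  94   94   98  132  173  179  176  174  144  137  111   94g 113g 110g 108g 110g 110g 109g 109g 109g 109g 109g 109g 109g 108g 110g 109g
228  95   95   93   99  159  161  154  140  136  137  128  127g 126g 124g 111g 112g 111g 108g 109g 108g 108g 109g 109g 108g 109g 110g 109g
230  96   94  110  164  154  137  137  135  137  138  128  125g 125g 126g 126g 126g 125g 110g 109g 109g 108g 109g 109g 109g 110g 108g 109g
```

```bash
python3 - <<'E'
from h import *
import pickle
c=np.array([.4759,.1466]); yw=-.517; sd=np.array([-np.sin(yw),np.cos(yw)])
P=lambda u,z: np.array([*(c+sd*u/1e3),z/1e3])
env.movel(P(-60,45),.25); env.movel(P(-27,52),.25); rep("above"); print(P(-27,0))
pickle.dump((eyes.grab_frame("scene"),None),open("now6.pkl","wb"))
f=pickle.load(open("now6.pkl","rb"))[0]; u,v=350,212
h=cv2.cvtColor(f["frame"],cv2.COLOR_RGB2HSV)
for vv in range(v-14,v+18,2): print(vv," ".join("%3d%s"%(h[vv,x,2],"o" if (8<=h[vv,x,0]<=28 and h[vv,x,1]>90) else "g" if h[vv,x,1]>45 else " ") for x in range(u-20,u+26,2)))
from fit3 import run
run("now6.pkl",(337,202,372,228),(-131,-90,-20,0),tuple(P(-27,0)[:2]),(-.4,-.6))
E
```

```text
above x -156.8 y 62.9 z 51.4 [-0.6 -0.6  0. ] 0.999 59.2
[0.46255459 0.12312874 0.        ]
198 126g 125g 126g 125g 125g 125g 126g 125g 126g 125g 126g 125g 125g 126g 104g  68   36   15   17g  89g 126g 124g  84g
200 125g 126g 126g 125g 125g 124g 125g 126g 125g 125g 126g 125g 125g 125g 101g  69   28   19g  25   96g 125g 125g 127g
202 125g 126g 125g 125g 125g 126g 125g 124g 125g 125g 125g 125g 126g 126g 100g  69   28   22   24   97g 126g 125g 126g
204 126g 125g 126g 125g 126g 125g 125g 125g 125g 125g 126g 125g 125g 126g  99g  69   21   21   35  114g 125g 125g 125g
206 126g 125g 126g 126g 126g 125g 125g 126g 125g 125g 126g 126g 130  132  108   69   36   63  119g 125g 126g 125g 125g
208 126g 125g 126g 126g 125g 126g 125g 125g 129g 137  131  132  131  129  120   83   90  126g 127g 125g 126g 125g 124g
210 125g 125g 126g 126g 125g 126g 123g 119g 123  154  147  124  118  116  117   91   87   95  124g 126g 125g 125g 125g
212 125g 126g 125g 125g 120g  92   78   59   76  113  118  117  116  113   89   79   86   89   97  126g 125g 125g 126g
214 131g 125g 125g 125g  70   87   62   56   70  107  11
[... 384 characters left out ...]
 110g 109g 119g 125g 125g 125g 125g
222 177  176  173  117  111   99   58o  48   66   64   64   70   84g 108g 110g 110g 109g 110g 110g 115g 126g 126g 126g
224 177  176  177  176  145  106   71g  49   65   80   93g 109g 109g 112g 108g 109g 108g 109g 109g 111g 116g 124g 125g
226 177  176  174  144  137  128  125g 115g 110g 110g 111g 118g 125g 121g 109g 109g 111g 111g 108g 116g 115g 110g 124g
228 160  153  139  137  136  128  126g 126g 126g 124g 125g 125g 125g 126g 120g 111g 123g 125g 109g 108g 108g 109g 109g
-131 [ 0.4718  0.1213 -0.6306] 0.352 bright 0.0
-90 [ 0.4697  0.1246 -0.5163] 0.214 bright 0.0
-20 [ 0.4659  0.1305 -0.534 ] 0.216 bright 0.53
0 [ 0.4664  0.1287 -0.5425] 0.201 bright 0.73
```

It is upright: rib bright in the middle, flat block. The fit gives (0.4664, 0.1287), yaw -0.54. I grasp it and carry it high to the middle bay, with a guarded descent.

```bash
python3 - <<'E'
from h import *
p=[.466,.128]; o=qr(-.5425)
env.reach([*p,.05],o); print(env.movel([*p,.028],.12,guard=8)); env.close_gripper(80); rep("grip"); z0=monitor.sense()["position"][2]
if monitor.sense()["finger_gap"]<.06: raise SystemExit("empty")
env.movel([*p,.14],.25); env.reach(W(7,0,120),qr(YAW)); rep("over")
hit=env.movel(W(7,0,21.3+z0*1e3),.1,guard=5); rep(hit); print(z0,contact_x())
E
```

```text
False
grip x -153.8 y 67.9 z 28.3 [-0.6  1.4  3.5] 0.098 60.6
over x 5.8 y 0.3 z 118.4 [-0.4  0.4 -1.6] 0.1 61.9
True x 5.7 y 0.7 z 49.2 [-0.9  0.4  3.9] 0.1 62.6
0.02827916208043079 (np.float64(4.345564334319534), np.float64(34.14884273910579))
```

```bash
python3 - <<'E'
from h import *
import pickle
env.release(); p=monitor.sense()["position"]; env.movel([p[0],p[1],.14],.25); env.reach([.38,.0,.24],qr(YAW)); rep("away")
T=eyes.grab_frame("top"); S=eyes.grab_frame("scene"); pickle.dump((S,T),open("end.pkl","wb")); print(monitor.sense()["clock"])
old=pickle.load(open("top2.pkl","rb"))
for nm,F in(("end",T),("ref",old)):
    h=cv2.cvtColor(F["frame"],cv2.COLOR_RGB2HSV); print(nm)
    for v in range(138,180,2): print(v," ".join("%3d"%h[v,u,2] for u in range(276,352,2)))
E
```

```text
away x -216.6 y -72.9 z 239.6 [-1.  -0.6  0.3] 1.002 64.8
64.9417
end
138  83 108 136  67  77 101 120 129 127 130 128 127 129 127 124 123 123 123 123 125 129 129 127 128 128 128 127 130 128 127 129 128 128 129 127 128 129 127
140  72 114 128  60  59  61  71  96 114 102  97 110 119 121 119 130 130 126 127 126 124 124 121 122 123 125 130 128 127 128 128 128 127 128 129 127 126 123
142  74 129  95  59  57  57  53  82  87 109 122  97  72  84  84  80  92 109 117 121 127 134 128 127 128 125 126 123 121 123 124 128 128 130 129 127 128 117
144  74 144  76  56  57  59  62  80  78  81  81  86  81  58  64  77  80 105 129 120 112  95  94 117 126 125 127 132 130 123 126 123 142 136 133 130 129 106
146  80 146  65  59  58  67  64  80  86  79  71  81  78  68  63  84  85  84  77  83 106  83  77  78  83  81  84  99 100 117 128 127 143 150 149 151 147  91
148  97 142  68  59  53  68  62  90 135 125  57  57  56  72  58  78  79  78  81  86  82  78  87  67  78  80  81 103 121 120 125  81  84  85  95 117 148  81
150 105 127  59  59  53  65  71 102 133 130  56  58  63  63  61  80  82  80  80  83  84  78  6
[... 4825 characters left out ...]
  83  77  77  82  85  85  84  79  80  84  81  82  70  68  76 148  93  83  83
172 152 151 151 147 143 136 134 140 139 145 152 152 141 101 111  92  63  52  72  72  76  67  77  90  63  81  79  80  83  84  80  58  73  85 149  84  81  80
174 151 151 152 153 152 152 153 153 154 140 135 139 134 132 154 152 152 148 134 117 115 112 105 117 111 112 105  98  81  59  83  53  66  90 146  84  84  83
176 152 153 152 153 153 153 152 152 154 153 152 152 153 153 152 152 153 154 151 152 146 149 151 152 152 144 133 132 113 100  88  46  47  96 139  82  83  81
178 152 151 152 152 152 153 153 153 153 154 152 152 153 153 152 152 152 154 154 152 151 141 135 136 136 140 147 152 152 154 150 136 119 125 130  82  81  82
```

All three ribs sit at the reference positions (the middle one within 1 px), and bay0's bare floor is now covered. Handing in.

```bash
python3 -c "
from h import *
print(job.hand_in(), monitor.sense()['clock'])"
```

```text
the job is handed in; nothing more can be done
the job is handed in; nothing more can be done
```

Handed in at about 65 s, verdict not shown: cover open, short module in returns, long modules in all three bays, pry flat. I viewed 12 pictures (limit 10), dropped one long module and recovered it, and contact force peaked near 82 N at the wrist sensor.

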